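# Clamp the pressure cooker's lid

### The arm

A 6-joint arm with a two-finger parallel gripper is mounted at the origin on the work surface. World frame = base frame: x ahead of the robot, y to its left, z up, the work surface at z = 0. Lengths are in m, angles in rad, forces in N, time in s.
With the tool pointing down it reaches from about 0.35 to 0.975 m from the base axis. Payload 4.9 kg.
Tool frame: the origin (TCP) lies on the centre line of the jaws, within the pads' length; the fingertips stand 14 mm ahead of it and the grasp point (between the pads) lies 5 mm behind it; y points along the fingers, z is the direction in which the jaws open and shut, and the axes are right-handed (so a half turn about y gives the same grasp; the last joint's range is limited). The gripper opens to 85 mm and grips with 20 to 120 N. Pads are 22 mm wide; open, the fingers measure 114 mm over their backs; the gripper's body (76 mm by 85 mm) begins 54 mm behind the grasp point. The pads swing forward as they close: fully open they stand 13 mm farther back than shut.
Start: joints at [1.185, 0.053, 1.613, -0, 1.476, -0.119], TCP at [0.165, 0.603, 0.22] pointing down, gripper open.
Joint ranges: [-3.01, 3.01], [-1.01, 2.22], [0.06, 2.58], [-1.02, 4.17], [0.09, 2.62], [-3.14, 3.14]. Speed limits (rad/s): [2.57, 2.57, 3.14, 3.14, 3.14, 3.14].

### API

Orientations are given as a rotation vector (axis times angle).
In Python, from station import ctrl gives the robot as it stands.
- The arm moves only by the tool servo_tool, never from a script. Its arguments are lists of equal length, an entry for each row: "delta_pos": the shift along the tool's x, y, z in m, a list of three; "dr": the turn, a rotation vector about the tool's x, y, z in degrees, a list of three; "grip": the opening, from 0 (shut) to 1 (fully open). In form: {"delta_pos": [[x, y, z], ...], "dr": [[rx, ry, rz], ...], "grip": [grip, ...]}. A call has 1 to 5 rows; each row shifts and turns the pose as measured when the row begins, along the tool's axes as they then stand; what a row does not reach is not made up. A row lasts 1/8 s, in which the tool goes at most 62.5 mm and 10.7 degrees, less where a joint would pass 70% of its speed; a pose out of reach is approached as far as the arm can. A call is refused whole if a number of a shift passes 0.0625 or a number of a turn 10.7, either way. A call with a gripper value outside its range is refused whole. The fingers move at their own pace and stop on an object; "grip_force" is the grip in N (left out, the last holds). Time passes only in rows, so rows that do not move let the fingers close. It gives the time, the measured TCP pose, the force and the opening at its end, in the units of the state.
- ctrl.get_obs(): the state, without advancing time (a new reading comes with each control period).
- ctrl.get_image(name): name is "side" or "top" or "wrist"; returns the picture (480x640x3 uint8, red, green, blue); there is no depth.
- ctrl.camera_params(name): a dict with "fovy" (degrees; the focal length in pixels is half the picture's height over the tangent of half this angle, whatever the lens; pixels are square), "cx", "cy" (the principal point, pixels), "k1" (the pictures are not rectified: a ray, as slopes to the right and down, at radius r is drawn at 1 + k1 r^2 times it, then the intrinsics apply), "eye" and "rotation" of the camera in the world. Camera axes: x right, y down, z forward; pixel columns grow to the right and rows downward; lengths in m; the calibration is good to about 2 mm. A picture is of the moment at which its call begins: read the wrist's pose just before it. camera_params takes no time and is no camera call; for the wrist camera it gives the pose at the moment of the call.
- ctrl.finish_job(): hands the job in, once; it reports no verdict.
Trained networks look in the newest picture that a camera, given by its name, has taken for a name from the list of things; names that differ only in an ending like _2 or _b are one class to them, and where a whole thing is asked for, a point or a joint stands for the part that bears it (a point fixed in the world has none). Each returns a list of dicts, best first, with "score" (0 to 1); they miss things now and then, are a little off and sometimes report something else, mostly with a low value. They report only what shows in the picture. A call takes as long as a camera call.
- ctrl.masks_of(camera, label): "pixels" (480x640 bool, what is visible of it) and "extent" ([left, top, right, bottom] in pixels, round what is visible of it).
The state is a dict: "t": time; "q": joint angles; "dq": joint speeds; "effort": joint torques, N m; "tool_pos": TCP position; "tool_rot": TCP orientation; "contact_force": force on the tool from outside, world axes, zero at the start; "wrist_torque": the same for the moment, N m; "opening": finger opening in m.
Only numpy, scipy, OpenCV 4.12 (cv2) and the standard library are available. Lean on these libraries where they do the work, as an engineer would, in place of code of your own. Each camera call takes 0.05 s, during which the arm holds its last target.

### The job

Close the pressure cooker on the hob for cooking: swing the clamp bar on its lid clockwise until both hooked ends are fully home under the pot's lugs, then turn the winged knob clockwise until its slip clutch clicks, and stop there: one click is right, a second does no harm, a third is too many. Work gently, so that the cooker stays where it stands on its cooking zone, do not lean on the glass hob, leave the other kitchen things alone, and let go of everything at the end.

Things in the scene. Friction and masses are not known exactly. Their poses are not given: they have to be found in the camera images.
- cooker: Steel clamp-type pressure cooker, 220 mm across the rim, 116 mm high to the lid, about 5 kg with contents, loose on the hob: it slides if pushed sideways with more than about 20 N. Origin: centre of its underside, 6 mm above the counter; z up, y through its two lugs. Black loop handles stand out along x to 155 mm from the centre. The lid is on; vent weight and valve on it reach 158 mm high.
- clamp_bar (a joint): Turn of the lid's clamp bar about the cooker's upright centre axis, rad. 0 = fully home, ends against the stops under the lugs, bar along the cooker's y axis; negative = anticlockwise of home seen from above (starts at -0.85 to -0.45); grows as the bar swings clockwise. Stiff pivot: about 0.5 N m of friction (5 to 6 N at the bar ends); it stays where it is left.
- bar_end_left (a point): On the top face of the clamp bar, 95 mm from the centre axis, at the end for the cooker's left (+y) lug, 176 mm above the cooker's underside. Own y axis outward along the bar, z up. Steel bar, 28 mm wide, 10 mm thick, flat and level out to 105 mm from the axis, then bent down to hooked legs 130 to 138 mm out. 40 mm is free between its flat part and the lid.
- bar_end_right (a point): The same on the opposite end of the clamp bar, 95 mm from the axis; its own y axis points inward along the bar (the same way as at the other end).
- lug_left (a point): Top of the lug on the pot's rim at the cooker's +y side, 116 mm from the axis and 111 mm above the cooker's underside; a lug is 46 mm wide, with a small downward stop at its clockwise side.
- lug_right (a point): The same lug on the cooker's -y side.
- knob_grip (a point): Centre of the wings of the black knob over the middle of the bar, on the cooker's centre axis, 218 mm above its underside. The wings are one straight bar along this point's x axis: 78 mm long, 18 mm thick (along y), 30 mm high (15 mm above and below this point); below them a round skirt, 48 mm across. z up. Tightens clockwise seen from above, no end stop.
- knob_top (a point): Top centre of the same knob, 15 mm above knob_grip. Free turning takes about 0.07 N m. After 0.4 to 2.7 rad (hidden, differs each time) the screw's foot meets the lid; from there the torque rises over some 0.15 rad to about 0.35 N m, where the slip clutch gives way: the torque falls to nothing by about 0.3 rad and the knob is drawn on into its next notch at 0.52 rad: one click. Each further click is the same.
- hob: Black glass hob, 360 x 620 x 6 mm, let into the counter, with two cooking zones side by side; origin: centre of its underside on the counter, z up.
- saucepan: Empty open steel saucepan, 160 mm across, 75 mm high, with a long black handle, on the hob's other zone; origin: centre of its underside. Leave alone.
- sauce_bottle: Amber sauce bottle, 60 mm across, 210 mm high, standing; origin: centre of its underside. Leave alone.
- spice_jar: Small amber spice jar, 44 mm across, 85 mm high; origin: centre of its underside. Leave alone.
- tub: Red lidded tub, 86 mm across, 68 mm high; origin: centre of its underside. Leave alone.
- mug: White mug, 80 mm across, 90 mm high; origin: centre of its underside. Leave alone.
- detergent: Yellow detergent bottle with a pump, 55 x 95 mm, 210 mm high; origin: centre of its underside. Leave alone.
- spoon: Wooden spoon, 240 mm long, lying in front of the hob; origin: its middle, on the counter. Leave alone.

How it is judged:
On the way, in this order (a step that is already met when the one before it is completed fails the run):
1. the clamp bar is fully home under both lugs (value of joint clamp_bar above -0.06 rad), for 0.2 s.
2. the bar still home, the clutch has clicked: the screw's foot (foot_c0) is tight on the lid and the knob (knob_c1, a wing) has slipped a notch on the screw (screw_c1, 8 mm off its axis) (value of joint clamp_bar above -0.06 rad and horizontal distance between screw_c1 and knob_c1 above 0.01262 m and z of foot_c0 in the frame of cooker below 0.1354 m), for 0.2 s.
At the end, for the whole second after the job is handed in: The clamp bar is home (within 0.06 rad of its stops), the screw is tight on the lid and the knob's clutch has clicked once or twice (slipped 0.42 to 1.38 rad); the cooker stands at rest within 15 mm of where it was (each lug within 22 mm), and everything is released (all of step 2 and distance of cooker from where it was at the start of the episode below 0.015 m and distance of each of lug_left, lug_right from where it was at the start of the episode below 0.022 m and linear speed of cooker below 0.01 m/s); the robot touches nothing.
It fails at once if the clutch is ground on into a third click (1.38 rad of slip) (horizontal distance between screw_c1 and knob_c1 above 0.01962 m).
It fails at once if the cooker is shoved on the hob by more than 15 mm, or one of its lugs by more than 22 mm (distance of cooker from where it was at the start of the episode above 0.015 m or distance of any of lug_left, lug_right from where it was at the start of the episode above 0.022 m).
It fails at once if the glass hob is leaned on: cooker pressed on it with more than 100 N, its own weight of some 50 N included (contact force between cooker and hob above 100 N).
It fails at once if another kitchen thing is moved by more than 25 mm (distance of any of saucepan, sauce_bottle, spice_jar, tub, mug, detergent, spoon from where it was at the start of the episode above 0.025 m).
It also fails if it takes over 67 s, if anything falls off the work surface, if the arm or the gripper's body presses on something with over 40 N, if the wrist force passes 120 N, or if a joint passes its speed limit or range.

## Working session

There is one attempt and no reset: what is moved stays moved. The work goes in short steps, Python scripts to look and compute and a tool call to move; the robot and the scene stay as the last step left them, time stands still between calls to the robot, and variables do not carry over. Pictures are saved under pics/ and viewed, and the job is handed in when it is done.

Besides the shell and the picture viewer there is one more tool, called after ">>>" as name(argument=value, ...) on one line, values as JSON. servo_tool: Moves the arm, as the interface text tells. Its arguments: {"type":"object","properties":{"delta_pos":{"type":"array","items":{"type":"array","items":{"type":"number"}}},"dr":{"type":"array","items":{"type":"array","items":{"type":"number"}}},"grip":{"type":"array","items":{"type":"number"}},"grip_force":{"type":"number"}},"required":["delta_pos","dr","grip"]}

```bash
mkdir -p pics; ls; python3 - <<'E'
from station import ctrl
import cv2
o=ctrl.get_obs()
print({k:o[k] for k in o})
for n in("side","top","wrist"):
    p=ctrl.camera_params(n); print(n,p)
    im=ctrl.get_image(n); cv2.imwrite(f"pics/{n}0.png",im[:,:,::-1])
E
```

```text
pics
{'t': 0.0, 'q': array([ 1.18500547e+00,  5.33224318e-02,  1.61432110e+00, -5.52249199e-06,
        1.47601513e+00, -1.18985985e-01]), 'dq': array([ 0.00163324,  0.0013075 , -0.00072633,  0.00046662, -0.00054189,
        0.00053065]), 'effort': array([ 2.29700081e-04, -3.93697250e+01, -3.70170879e+01, -1.33702706e-04,
        7.11031607e-03, -4.51980341e-06]), 'tool_pos': array([0.16452381, 0.60227142, 0.21916821]), 'tool_rot': array([-1.56263506,  0.20989489, -0.20909068]), 'contact_force': array([-0.53727742,  0.49539634,  0.32678232]), 'wrist_torque': array([-0.01346237, -0.00706741, -0.01781409]), 'opening': 0.08537016390816829}
side {'fovy': 42.43248261387013, 'cx': 325.51018279392224, 'cy': 222.1475177058611, 'k1': 0.007231583874199072, 'eye': array([ 0.16544829, -1.26180221,  1.3874922 ]), 'rotation': array([-2.33657552,  0.24553528, -0.13096794])}
top {'fovy': 48.3227316207605, 'cx': 317.23291912273686, 'cy': 241.61394511789763, 'k1': -0.039987431315340015, 'eye': array([ 0.22022631, -0.03747717,  1.43014565]), 'rotation': array([-2.15781109,  2.11791346, -0.1905399 ])}
wrist {'fovy': 58.95898017140121, 'cx': 310.6549650736154, 'cy': 243.51071391096932, 'k1': -0.0719861472845259, 'eye': array([0.09178482, 0.62239232, 0.37277393]), 'rotation': array([2.30103826, 1.75701581, 0.25770042])}
```

View pics/top0.png

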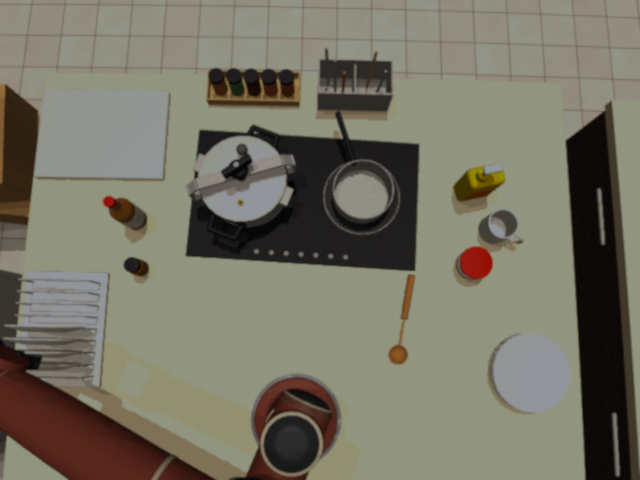

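View pics/side0.png

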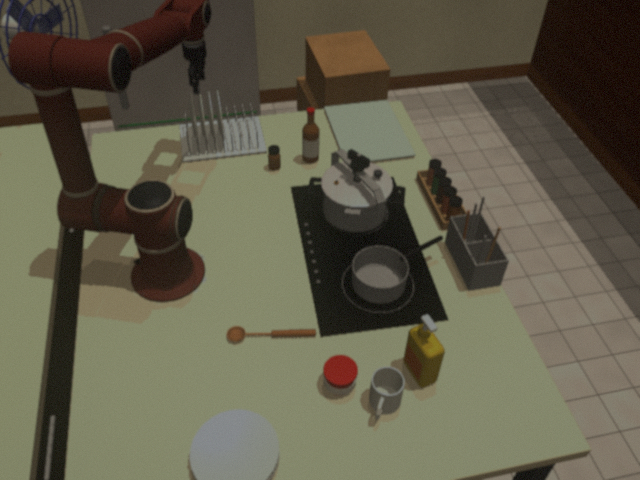

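View pics/wrist0.png

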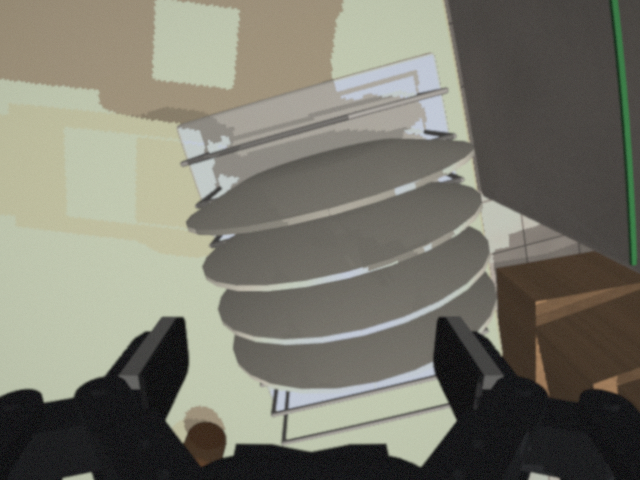

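The top picture shows the cooker around (242,180), with the bar from about (195,188) to (290,162), the knob at about (237,165), and lugs near (287,197) and (200,160). Next I'll zoom in.

```bash
cat > h.py <<'E'
import numpy as np, cv2
from scipy.spatial.transform import Rotation as R
from station import ctrl
def Kd(p):
    f=240/np.tan(np.radians(p['fovy'])/2)
    return np.array([[f,0,p['cx']],[0,f,p['cy']],[0,0,1.]]),np.array([p['k1'],0,0,0.])
def proj(p,X):
    K,d=Kd(p); Rc=R.from_rotvec(p['rotation']).as_matrix()
    x=(np.atleast_2d(X)-p['eye'])@Rc
    return cv2.projectPoints(x,np.zeros(3),np.zeros(3),K,d)[0][:,0]
def ray(p,uv):
    K,d=Kd(p); Rc=R.from_rotvec(p['rotation']).as_matrix()
    u=cv2.undistortPoints(np.array(uv,float).reshape(-1,1,2),K,d)[:,0]
    v=np.c_[u,np.ones(len(u))]@Rc.T
    return v
def onz(p,uv,z):
    v=ray(p,uv); return p['eye']+v*((z-p['eye'][2])/v[:,2])[:,None]
E
python3 - <<'E'
from h import *
for c in("top","side"):
    p=ctrl.camera_params(c)
    im=ctrl.get_image(c)
    for l in("cooker","clamp_bar","knob_grip","lug_left","bar_end_left","hob"):
        ms=ctrl.masks_of(c,l)
        for m in ms[:2]:
            ys,xs=np.nonzero(m['pixels']); print(c,l,round(m['score'],2),m['extent'],len(xs),xs.mean().round(1),ys.mean().round(1))
            if l in("clamp_bar","knob_grip"): np.save(f"m_{c}_{l}.npy",m['pixels']) if m is ms[0] else 0
im=cv2.imread("pics/top0.png"); cv2.imwrite("pics/topz.png",cv2.resize(im[110:260,170:330],None,fx=5,fy=4*1.0,interpolation=2)[:600,:800])
im=cv2.imread("pics/side0.png"); cv2.imwrite("pics/sidez.png",cv2.resize(im[140:240,300:420],None,fx=6,fy=6,interpolation=2)[:600,:800])
E
```

```text
top cooker 0.71 [187.4, 125.9, 295.7, 239.1] 7578 242.6 180.9
top cooker 0.69 [390.0, 275.1, 416.6, 359.6] 581 403.0 325.1
top clamp_bar 0.94 [184.9, 155.6, 299.1, 201.7] 1626 239.9 171.5
top clamp_bar 0.42 [388.7, 275.1, 415.5, 361.9] 762 403.1 323.1
top knob_grip 0.59 [221.7, 152.4, 249.5, 179.3] 526 237.1 167.7
top lug_left 0.94 [187.4, 128.2, 294.6, 242.5] 7608 242.7 180.7
top lug_left 0.69 [456.9, 245.2, 495.2, 281.9] 975 473.7 262.9
top bar_end_left 0.6 [186.8, 154.3, 296.7, 199.1] 1747 238.9 171.7
top hob 0.78 [187.7, 130.0, 421.2, 270.1] 18298 319.7 209.2
top hob 0.51 [186.7, 151.9, 301.0, 202.7] 1841 239.6 171.7
side cooker 0.66 [307.5, 149.2, 403.6, 233.1] 4948 355.2 192.3
side clamp_bar 0.81 [331.6, 150.7, 386.9, 215.4] 1114 361.0 174.7
side knob_grip 0.88 [348.9, 151.3, 370.4, 171.0] 284 357.7 161.2
side lug_left 0.58 [307.0, 151.2, 404.1, 231.8] 4917 354.6 192.1
side bar_end_left 0.77 [332.2, 147.2, 384.3, 218.2] 1069 361.1 175.4
side bar_end_left 0.68 [307.1, 150.9, 404.5, 231.0] 5012 355.0 192.2
side hob 0.56 [289.3, 177.2, 449.9, 339.6] 11438 360.8 269.9
side hob 0.47 [268.3, 143.6, 282.5, 171.4] 324 274.1 158.3
```

```bash
python3 - <<'E'
import cv2
im=cv2.imread("pics/top0.png"); cv2.imwrite("pics/topz2.png",cv2.resize(im[115:255,175:315],None,fx=4.2,fy=4.2,interpolation=2))
E
```

```text
(no output)
```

View pics/topz2.png

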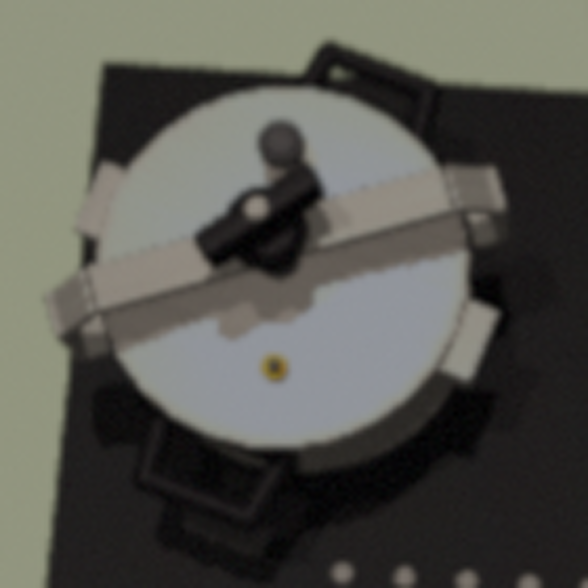

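View pics/sidez.png

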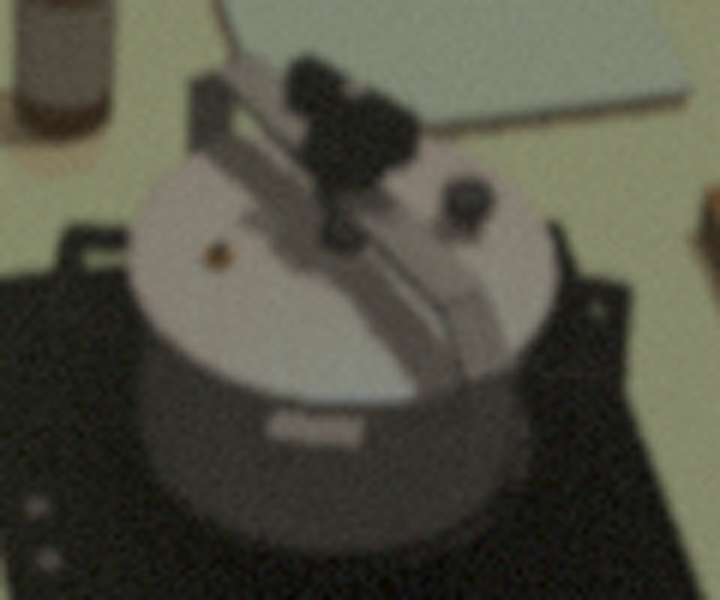

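```bash
python3 - <<'E'
from h import *
p=ctrl.camera_params("top")
c=lambda *a:[(x/4.2+175,y/4.2+115) for x,y in a]
knob=onz(p,c((256,207)),0.239)[0]
lug=onz(p,c((100,200),(473,343)),0.117)
kink=onz(p,c((90,292),(453,195)),0.182)
wing=onz(p,c((208,250),(312,180)),0.239)
hand=onz(p,c((375,75),(205,490)),0.1)
print("knob",knob);
for n,a in(("lug",lug),("kink",kink),("wing",wing),("handles",hand)):
    d=a[1]-a[0]; print(n,a.round(4).tolist(),"mid",a.mean(0).round(4),"ang",np.degrees(np.arctan2(d[1],d[0])).round(1),"len",np.linalg.norm(d).round(4))
ps=ctrl.camera_params("side")
for n,q in(("knob",knob),("midbar",kink.mean(0))): print(n,proj(ps,q))
E
```

```text
knob [0.60048938 0.14423896 0.239     ]
lug [[0.6421, 0.258, 0.117], [0.557, 0.0287, 0.117]] mid [0.5995 0.1433 0.117 ] ang -110.4 len 0.2446
kink [[0.5661, 0.246, 0.182], [0.6282, 0.0394, 0.182]] mid [0.5972 0.1427 0.182 ] ang -73.3 len 0.2157
wing [[0.5754, 0.1695, 0.239], [0.6166, 0.114, 0.239]] mid [0.596  0.1418 0.239 ] ang -53.4 len 0.0691
handles [[0.7319, 0.0953, 0.1], [0.4671, 0.1883, 0.1]] mid [0.5995 0.1418 0.1   ] ang 160.6 len 0.2807
knob [[358.06405343 153.9392687 ]]
midbar [[356.073716   169.12930748]]
```

```bash
cat >> h.py <<'E'
C=np.array([0.599,0.143])
def pose():
    o=ctrl.get_obs(); return o,np.array(o['tool_pos']),R.from_rotvec(o['tool_rot'])
def down(zdeg):
    # tool y down, tool z horizontal at world heading zdeg
    a=np.radians(zdeg); z=np.array([np.cos(a),np.sin(a),0]); y=np.array([0,0,-1.]); x=np.cross(y,z)
    return R.from_matrix(np.c_[x,y,z])
def to(P,Rt):
    o,p,r=pose(); d=r.inv().apply(np.array(P)-p); w=np.degrees((r.inv()*Rt).as_rotvec())
    print("t",round(o['t'],2),"pos",p.round(4),"head z",np.degrees(np.arctan2(*r.as_matrix()[[1,0],2])).round(1),"delta mm",(d*1000).round(1),"rot",w.round(1),"F",np.round(o['contact_force'],1),"T",np.round(o['wrist_torque'],2),"open",round(o['opening'],4),"q6",np.round(o['q'],2)[-1])
    return d,w
E
python3 - <<'E'
from h import *
o,p,r=pose(); print(r.as_matrix().round(3))
th=np.radians(106.7); u=np.array([np.cos(th),np.sin(th)]); t=np.array([np.sin(th),-np.cos(th)])
P=C+0.097*u-0.055*t
for hd in(106.7,106.7-180,16.7,-163.3): to([*P,0.30],down(hd))
print(P)
E
```

```text
[[ 0.965  0.     0.264]
 [-0.264  0.     0.965]
 [ 0.    -1.     0.   ]]
t 0.85 pos [0.1648 0.6029 0.2204] head z 74.7 delta mm [ 442.1  -79.6 -276. ] rot [ -0. -32.   0.] F [-0.3  0.5 -0.1] T [-0.07 -0.04 -0.02] open 0.0853 q6 -0.12
t 0.85 pos [0.1648 0.6029 0.2204] head z 74.7 delta mm [ 442.1  -79.6 -276. ] rot [ -0. 148.  -0.] F [-0.3  0.5 -0.1] T [-0.07 -0.04 -0.02] open 0.0853 q6 -0.12
t 0.85 pos [0.1648 0.6029 0.2204] head z 74.7 delta mm [ 442.1  -79.6 -276. ] rot [-0. 58.  0.] F [-0.3  0.5 -0.1] T [-0.07 -0.04 -0.02] open 0.0853 q6 -0.12
t 0.85 pos [0.1648 0.6029 0.2204] head z 74.7 delta mm [ 442.1  -79.6 -276. ] rot [   0. -122.    0.] F [-0.3  0.5 -0.1] T [-0.07 -0.04 -0.02] open 0.0853 q6 -0.12
[0.51844579 0.22010395]
```

>>> servo_tool(delta_pos=[[0,-0.04,0],[0,-0.04,0],[0,0,0]], dr=[[0,-10.7,0],[0,-10.7,0],[0,-10.6,0]], grip=[0,0,0])

```text
t: 1.23
tool_pos: [0.1646, 0.6024, 0.3018]
tool_rot: [-1.559, -0.236, 0.237]
contact_force: [-0.7, -0.2, -0.2]
opening: 0.0323
```

```bash
python3 - <<'E'
from h import *
to([.518,.22,0.30],down(106.7))
E
```

```text
t 1.23 pos [0.1646 0.6024 0.3018] head z 107.2 delta mm [ 224.1    2.2 -470. ] rot [ 0.1  0.5 -0.1] F [-0.7 -0.2 -0.2] T [ 0.   -0.04  0.02] open 0.0323 q6 -0.69
```

>>> servo_tool(delta_pos=[[0.025,0,-0.052],[0.025,0,-0.052],[0.025,0,-0.052],[0.025,0,-0.052],[0.025,0,-0.052]], dr=[[0,0,0],[0,0,0],[0,0,0],[0,0,0],[0,0,0]], grip=[0,0,0,0,0])

```text
t: 1.85
tool_pos: [0.3647, 0.3888, 0.3032]
tool_rot: [-1.556, -0.245, 0.242]
contact_force: [1.8, -0.4, 0.2]
opening: 0.0001
```

>>> servo_tool(delta_pos=[[0.025,0,-0.052],[0.025,0,-0.052],[0.025,0,-0.052],[0.015,0,-0.05],[0,0,0]], dr=[[0,0,0],[0,0,0],[0,0,0],[0,0,0],[0,0,0]], grip=[0,0,0,0,0])

```text
t: 2.48
tool_pos: [0.5194, 0.2111, 0.304]
tool_rot: [-1.556, -0.243, 0.236]
contact_force: [-0.4, 0.3, -0.3]
opening: -0.0002
```

```bash
python3 - <<'E'
from h import *
to([.518,.22,0.30],down(106.7))
for n in("wrist","top"):
    cv2.imwrite(f"pics/{n}1.png",ctrl.get_image(n)[:,:,::-1])
p=ctrl.camera_params("wrist"); print(proj(p,[[*C,0.239],[.5661,.246,.182],[.6282,.0394,.182]]))
E
```

```text
t 2.48 pos [0.5194 0.2111 0.304 ] head z 107.5 delta mm [1.3 4.  8.9] rot [-0.1  0.8  0.3] F [-0.4  0.3 -0.3] T [ 0.03  0.02 -0.01] open -0.0002 q6 -1.62
[[153.85465686 347.90062427]
 [332.15511774 306.41390553]
 [ 36.97694408 300.09533825]]
```

View pics/wrist1.png

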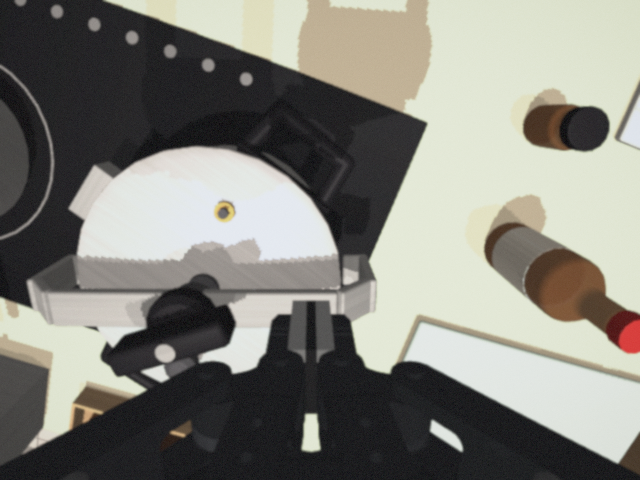

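```bash
python3 - <<'E'
from h import *
p=ctrl.camera_params("wrist")
k=onz(p,[(342.5,303),(50,308)],.182); print(k.round(4),k.mean(0), np.degrees(np.arctan2(*(k[0]-k[1])[[1,0]])),np.linalg.norm(k[0]-k[1]))
print(onz(p,[(165,353)],.239))
print(onz(p,[(95,192),(355,270)],.117))
E
```

```text
[[0.5613 0.2522 0.182 ]
 [0.6314 0.0498 0.182 ]] [0.5963869  0.15096708 0.182     ] 109.09802763903453 0.21417728581880002
[[0.60028483 0.1500476  0.239     ]]
[[0.55676691 0.04054858 0.117     ]
 [0.55622614 0.26677353 0.117     ]]
```

>>> servo_tool(delta_pos=[[0.003,0.03,0.01],[0,0.04,0],[0,0.035,0],[0,0.02,0],[0,0.01,0]], dr=[[0,0,0],[0,0,0],[0,0,0],[0,0,0],[0,0,0]], grip=[0,0,0,0,0])

```text
t: 3.2
tool_pos: [0.5163, 0.2323, 0.1693]
tool_rot: [-1.551, -0.259, 0.241]
contact_force: [0.6, -0.2, -0.2]
opening: 0.0002
```

```bash
sed -i 's/^C=.*/C=np.array([0.599,0.147])/' h.py; cat >> h.py <<'E'
def polar():
    o,p,r=pose(); d=p[:2]-C; h=np.arctan2(*r.as_matrix()[[1,0],2])
    print("r",np.hypot(*d).round(4),"th",np.degrees(np.arctan2(d[1],d[0])).round(1),"radial/tang along heading",(d@[np.cos(h),np.sin(h)]).round(4),(d@[np.sin(h),-np.cos(h)]).round(4))
E
python3 - <<'E'
from h import *
to([.518,.22,0.168],down(108)); polar()
cv2.imwrite(f"pics/side2.png",cv2.resize(ctrl.get_image("side")[130:250,280:440,::-1],None,fx=5,fy=5,interpolation=2))
E
```

```text
t 3.2 pos [0.5163 0.2323 0.1693] head z 108.3 delta mm [ -2.3   1.2 -12.3] rot [-0.2  0.3  0.7] F [ 0.6 -0.2 -0.2] T [-0.01  0.03  0.01] open 0.0002 q6 -1.6
r 0.1188 th 134.1 radial/tang along heading 0.107 -0.0517
```

View pics/side2.png

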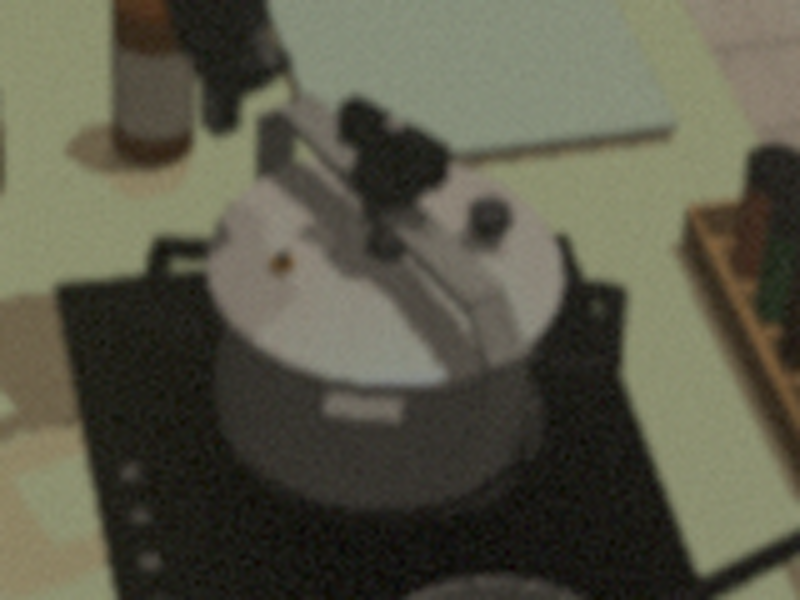

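>>> servo_tool(delta_pos=[[0,0,-0.012],[0.008,0.002,0],[0.008,0,0],[0.004,0,0]], dr=[[0,0,0],[0,0,0],[0,0,0],[0,0,0]], grip=[0,0,0,0])

```text
t: 3.75
tool_pos: [0.5426, 0.2271, 0.1707]
tool_rot: [-1.55, -0.263, 0.237]
contact_force: [0.4, -0.0, 0.5]
opening: -0.0002
```

```bash
python3 - <<'E'
from h import *
to([.518,.22,0.168],down(108)); polar()
E
```

```text
t 3.75 pos [0.5426 0.2271 0.1707] head z 108.3 delta mm [-25.6   2.3   0.9] rot [-0.2  0.3  1. ] F [ 0.4 -0.   0.5] T [ 0.01 -0.07 -0.06] open -0.0002 q6 -1.62
r 0.098 th 125.1 radial/tang along heading 0.0938 -0.0284
```

>>> servo_tool(delta_pos=[[0.003,0.001,0],[0.003,0,0],[0.003,0,0]], dr=[[0,0,0],[0,0,0],[0,0,0]], grip=[0,0,0])

```text
t: 4.12
tool_pos: [0.5522, 0.2303, 0.1702]
tool_rot: [-1.55, -0.264, 0.236]
contact_force: [-0.0, -0.4, 0.1]
opening: -0.0
```

```bash
python3 - <<'E'
from h import *
to([.518,.22,0.168],down(108)); polar()
E
```

```text
t 4.12 pos [0.5522 0.2303 0.1702] head z 108.3 delta mm [-35.7   1.5   0.9] rot [-0.2  0.3  1. ] F [-0.  -0.4  0.1] T [ 0.01 -0.02 -0.  ] open -0.0 q6 -1.62
r 0.0956 th 119.3 radial/tang along heading 0.0938 -0.0184
```

>>> servo_tool(delta_pos=[[0.003,0,0],[0.003,0,0],[0.003,0,0]], dr=[[0,0,0],[0,0,0],[0,0,0]], grip=[0,0,0])

```text
t: 4.5
tool_pos: [0.5577, 0.2327, 0.17]
tool_rot: [-1.551, -0.256, 0.245]
contact_force: [-4.7, -0.5, 3.0]
opening: 0.0003
```

```bash
python3 - <<'E'
from h import *
to([.518,.22,0.168],down(108)); polar()
for n in("wrist","side"):
    cv2.imwrite(f"pics/{n}3.png",ctrl.get_image(n)[:,:,::-1])
im=cv2.imread("pics/side3.png"); cv2.imwrite("pics/side3.png",cv2.resize(im[130:250,280:440],None,fx=5,fy=5,interpolation=2))
E
```

```text
t 4.5 pos [0.5577 0.2327 0.17  ] head z 108.3 delta mm [-41.6   1.7   0.4] rot [-0.2  0.3  0.5] F [-4.7 -0.5  3. ] T [-0.28  0.87 -0.07] open 0.0003 q6 -1.62
r 0.0952 th 115.8 radial/tang along heading 0.0943 -0.0124
```

View pics/wrist3.png

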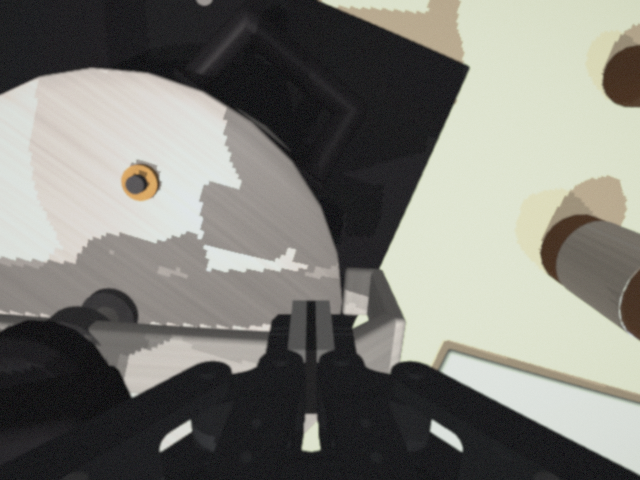

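View pics/side3.png

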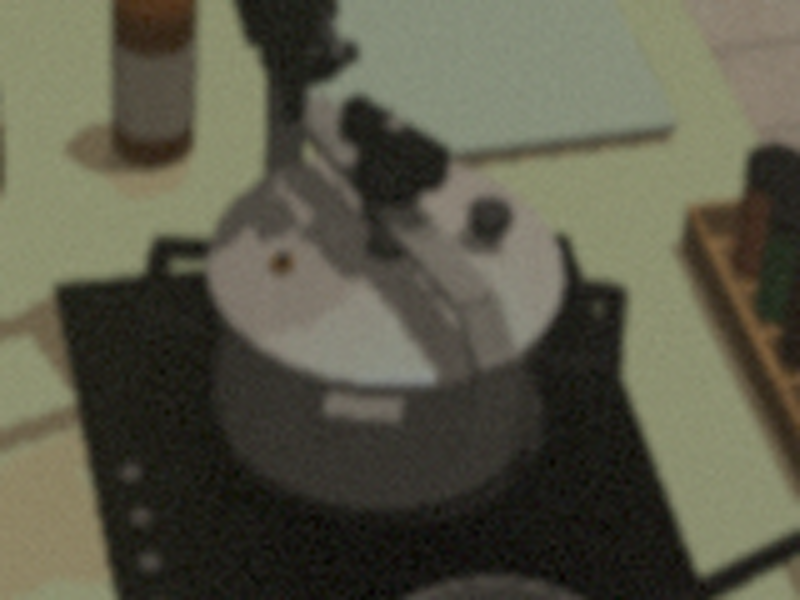

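>>> servo_tool(delta_pos=[[0.005,0,0.0005],[0.005,0,0.0005],[0.005,0,0.0005],[0.005,0,0.0005],[0.005,0,0.0005]], dr=[[0,3,0],[0,3,0],[0,3,0],[0,3,0],[0,3,0]], grip=[0,0,0,0,0])

```text
t: 5.22
tool_pos: [0.5766, 0.2409, 0.1702]
tool_rot: [-1.565, -0.033, 0.045]
contact_force: [-5.5, -0.6, 3.4]
opening: 0.0
```

```bash
python3 - <<'E'
from h import *
to([.518,.22,0.17],down(108)); polar()
im=ctrl.get_image("top")[:,:,::-1]; cv2.imwrite("pics/top4.png",cv2.resize(im[115:255,175:315],None,fx=4.2,fy=4.2,interpolation=2))
E
```

```text
t 5.22 pos [0.5766 0.2409 0.1702] head z 92.9 delta mm [-59.6   0.5 -18. ] rot [ -0.4 -15.1  -0.4] F [-5.5 -0.6  3.4] T [-0.03  0.85  0.01] open 0.0 q6 -1.35
r 0.0965 th 103.4 radial/tang along heading 0.0949 -0.0176
```

View pics/top4.png

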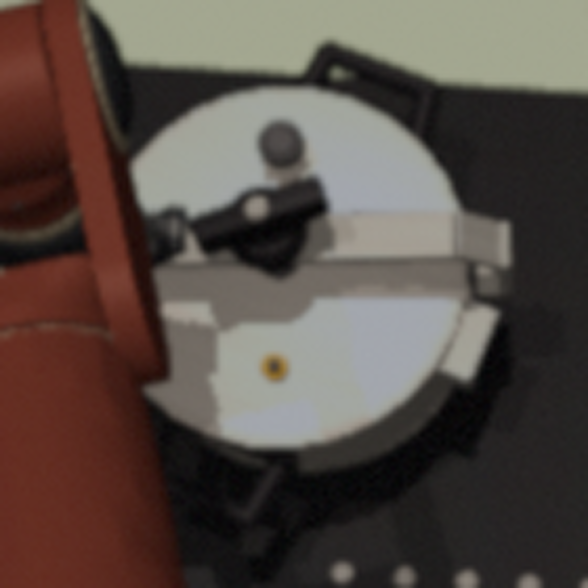

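>>> servo_tool(delta_pos=[[0.0055,0,0.0005],[0.0055,0,0.0005],[0.0055,0,0.0005],[0.0055,0,0.0005],[0.0055,0,0.0005]], dr=[[0,2.5,0],[0,2.5,0],[0,2.5,0],[0,2.5,0],[0,2.5,0]], grip=[0,0,0,0,0])

```text
t: 5.9
tool_pos: [0.6001, 0.2445, 0.1703]
tool_rot: [-1.561, 0.15, -0.118]
contact_force: [-5.7, 0.3, 3.6]
opening: -0.0001
```

```bash
python3 - <<'E'
from h import *
to([.518,.22,0.17],down(108)); polar()
im=ctrl.get_image("top")[:,:,::-1]; cv2.imwrite("pics/top5.png",cv2.resize(im[115:255,175:315],None,fx=4.2,fy=4.2,interpolation=2))
E
```

```text
t 5.9 pos [0.6001 0.2445 0.1703] head z 80.2 delta mm [-76.7   1.7 -38.1] rot [ -0.5 -27.8  -1.1] F [-5.7  0.3  3.6] T [ 0.08  0.88 -0.01] open -0.0001 q6 -1.14
r 0.0975 th 89.4 radial/tang along heading 0.0963 -0.0155
```

View pics/top5.png

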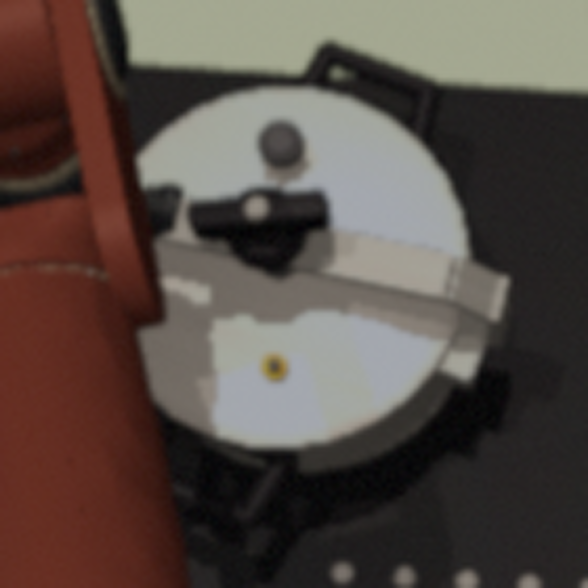

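>>> servo_tool(delta_pos=[[0.0055,0,0.0005],[0.005,0,0.0005],[0.004,0,0.0005]], dr=[[0,2.5,0],[0,2.5,0],[0,2.0,0]], grip=[0,0,0])

```text
t: 6.32
tool_pos: [0.6126, 0.2441, 0.1703]
tool_rot: [-1.553, 0.251, -0.21]
contact_force: [-4.6, -0.5, 2.4]
opening: -0.0
```

>>> servo_tool(delta_pos=[[0.003,0,0],[0.003,0,0]], dr=[[0,1,0],[0,1,0]], grip=[0,0])

```text
t: 6.58
tool_pos: [0.6154, 0.2438, 0.1703]
tool_rot: [-1.549, 0.283, -0.229]
contact_force: [-12.4, 1.2, 6.2]
opening: 0.0001
```

```bash
python3 - <<'E'
from h import *
to([.518,.22,0.17],down(70)); polar()
im=ctrl.get_image("top")[:,:,::-1]; cv2.imwrite("pics/top6.png",cv2.resize(im[115:255,175:315],None,fx=4.2,fy=4.2,interpolation=2))
E
```

```text
t 6.58 pos [0.6154 0.2438 0.1703] head z 71.3 delta mm [-84.5   3.2 -53.7] rot [ 0.   1.3 -2. ] F [-12.4   1.2   6.2] T [ 0.36  2.1  -0.04] open 0.0001 q6 -0.99
r 0.0982 th 80.4 radial/tang along heading 0.0969 -0.0155
```

View pics/top6.png

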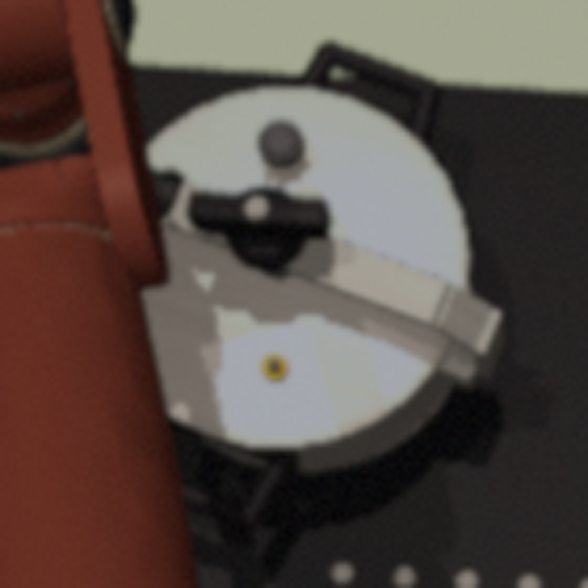

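```bash
python3 - <<'E'
from h import *
p=ctrl.camera_params("top")
c=lambda *a:[(x/4.2+175,y/4.2+115) for x,y in a]
k=onz(p,c((447,308),(443,285),(455,207),(460,233)),.182); 
for a in k:print(a, np.degrees(np.arctan2(*(np.array([.5985,.143])-a[:2])[[1,0]])),np.hypot(*(np.array([.5985,.143])-a[:2])))
# bar upper edge line: crop points
e=onz(p,c((350,243),(450,280),(330,305),(440,345)),.182); 
for i in(0,2): d=e[i]-e[i+1]; print(np.degrees(np.arctan2(d[1],d[0])))
w=onz(p,c((192,213),(327,208)),.239); d=w[0]-w[1];print("wing",np.degrees(np.arctan2(d[1],d[0])))
im=ctrl.get_image("side")[:,:,::-1]; cv2.imwrite("pics/side6.png",cv2.resize(im[130:250,280:440],None,fx=5,fy=5,interpolation=2))
cv2.imwrite("pics/wrist6.png",ctrl.get_image("wrist")[:,:,::-1])
E
```

```text
[0.56064724 0.04085396 0.182     ] 69.66655937983116 0.10893412489511395
[0.5742304  0.04355086 0.182     ] 76.28558495547361 0.10236769691059605
[0.62098587 0.03801521 0.182     ] 102.08908552125938 0.10736582786191501
[0.6054382 0.0346811 0.182    ] 93.6649876619606 0.10854088229172433
70.25910124199773
70.68545062689596
wing 93.32694625175571
```

View pics/side6.png

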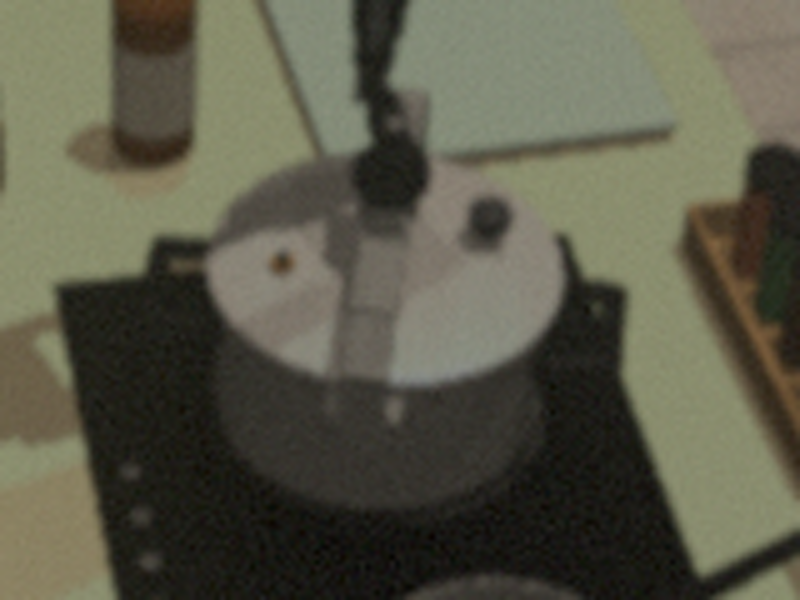

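View pics/wrist6.png

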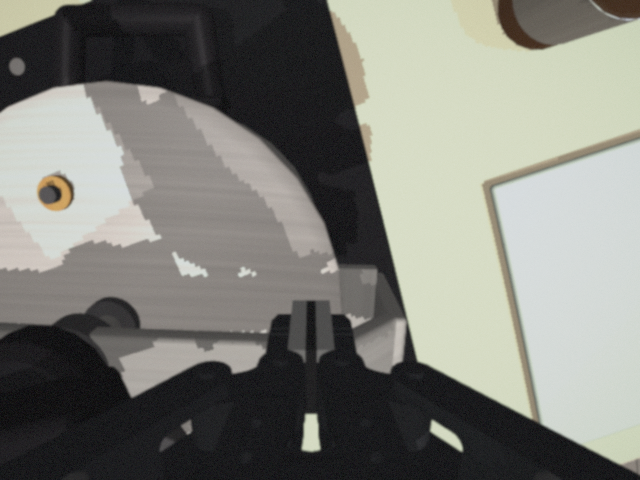

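>>> servo_tool(delta_pos=[[0.003,0,0],[0.003,0,0]], dr=[[0,0,0],[0,0,0]], grip=[0,0])

```text
t: 6.98
tool_pos: [0.6152, 0.2438, 0.1704]
tool_rot: [-1.55, 0.29, -0.214]
contact_force: [-11.6, 0.7, 6.6]
opening: 0.0002
```

>>> servo_tool(delta_pos=[[-0.015,0,0],[-0.015,0,0.005],[0,-0.045,0.005],[0,-0.05,0],[0,-0.05,0]], dr=[[0,0,0],[0,0,0],[0,0,0],[0,0,0],[0,0,0]], grip=[0,0,0,0,0])

```text
t: 7.6
tool_pos: [0.5916, 0.2627, 0.3124]
tool_rot: [-1.554, 0.292, -0.206]
contact_force: [0.7, -0.8, -0.3]
opening: -0.0
```

```bash
python3 - <<'E'
from h import *
to([.60,.147,0.33],down(71)); polar()
for n in("top","wrist"):
    im=ctrl.get_image(n)[:,:,::-1]
    if n=="top": im=cv2.resize(im[115:255,175:315],None,fx=4.2,fy=4.2,interpolation=2)
    cv2.imwrite(f"pics/{n}7.png",im)
p=ctrl.camera_params("wrist"); print(proj(p,[[.6,.147,.239]]))
E
```

```text
t 7.6 pos [0.5916 0.2627 0.3124] head z 71.8 delta mm [  43.1  -19.2 -107.4] rot [ 0.4  0.8 -3.1] F [ 0.7 -0.8 -0.3] T [ 0.   -0.02 -0.02] open -0.0 q6 -0.96
r 0.116 th 93.7 radial/tang along heading 0.1076 -0.0432
[[134.08344373 320.75399339]]
```

View pics/top7.png

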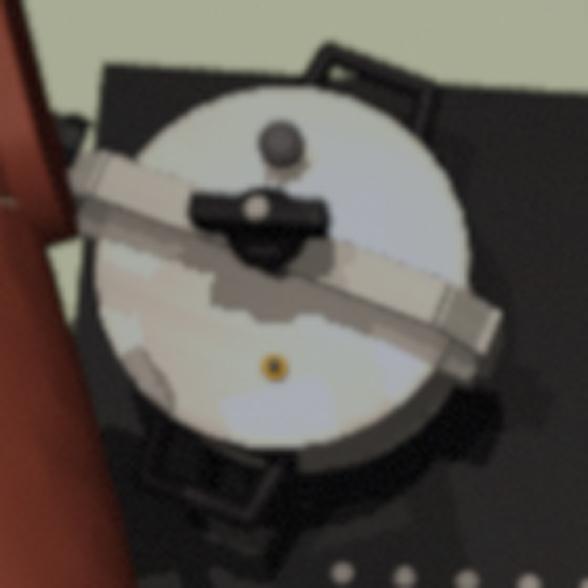

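View pics/wrist7.png

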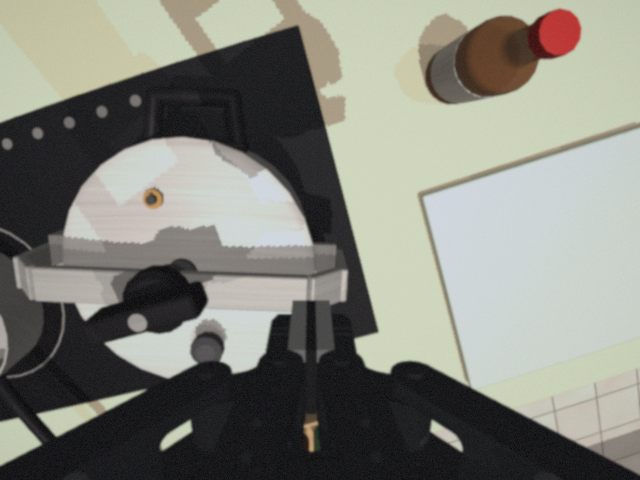

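>>> servo_tool(delta_pos=[[0,-0.02,0],[0,0,0],[0,0,0],[0,0,0],[0,0,0]], dr=[[0,0,-3],[0,-10.7,0],[0,-10.7,0],[0,-10.7,0],[0,-10.7,0]], grip=[1,1,1,1,1])

```text
t: 8.32
tool_pos: [0.5933, 0.2653, 0.3424]
tool_rot: [-1.552, -0.36, 0.329]
contact_force: [0.3, -0.3, 0.2]
opening: 0.0853
```

>>> servo_tool(delta_pos=[[0,0,0],[0,0,0],[0,0,0],[0,0,0],[0,0,0]], dr=[[0,-10.7,0],[0,-10.7,0],[0,-10.7,0],[0,-10.7,0],[0,-10.7,0]], grip=[1,1,1,1,1])

```text
t: 8.95
tool_pos: [0.5903, 0.2674, 0.3423]
tool_rot: [-1.319, -1.082, 1.054]
contact_force: [-0.1, 0.3, -0.0]
opening: 0.0854
```

```bash
python3 - <<'E'
from h import *
p=ctrl.camera_params("wrist")
to([.60,.147,0.33],down(179)); polar()
E
```

```text
t 8.95 pos [0.5903 0.2674 0.3423] head z 168.8 delta mm [-116.2   13.4  -32.5] rot [  1.6 -10.2  -0.2] F [-0.1  0.3 -0. ] T [-0.03  0.02  0.05] open 0.0854 q6 -2.63
r 0.1207 th 94.1 radial/tang along heading 0.0319 0.1165
```

>>> servo_tool(delta_pos=[[-0.045,0,-0.012],[-0.045,0,-0.011],[-0.025,0,-0.009],[0,0,0]], dr=[[1.6,0,0],[0,0,0],[0,-5,0],[0,-4,0]], grip=[1,1,1,1])

```text
t: 9.45
tool_pos: [0.5976, 0.1473, 0.3424]
tool_rot: [-1.229, -1.191, 1.191]
contact_force: [-0.5, 0.5, 0.5]
opening: 0.0857
```

```bash
python3 - <<'E'
from h import *
p=ctrl.camera_params("wrist")
to([.60,.147,0.33],down(179)); polar()
print(proj(p,[[.6,.147,.239]]))
cv2.imwrite("pics/wrist8.png",ctrl.get_image("wrist")[:,:,::-1])
E
```

```text
t 9.45 pos [0.5976 0.1473 0.3424] head z 178.5 delta mm [-0.2 12.4 -2.3] rot [ 0.3 -0.5 -0.3] F [-0.5  0.5  0.5] T [ 0.03 -0.04  0.  ] open 0.0857 q6 -2.99
r 0.0014 th 166.5 radial/tang along heading 0.0014 0.0003
[[305.27568248 237.71519021]]
```

View pics/wrist8.png

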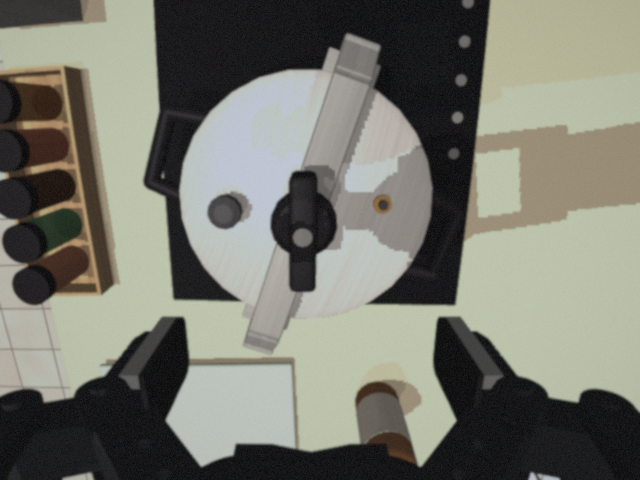

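```bash
python3 - <<'E'
from h import *
p=ctrl.camera_params("wrist")
print(onz(p,[(303,237.5),(302.5,174),(302,291)],.239).round(4))
P=onz(p,[(303,237.5)],.239)[0]
to([*P[:2],.222],down(179))
E
```

```text
[[0.6013 0.1476 0.239 ]
 [0.6004 0.1077 0.239 ]
 [0.603  0.184  0.239 ]]
t 9.5 pos [0.5975 0.148  0.3424] head z 178.6 delta mm [  0.2 120.4  -3.2] rot [ 0.3 -0.4 -0.3] F [0.2 0.6 0.6] T [ 0.04  0.06 -0.05] open 0.0854 q6 -2.99
```

>>> servo_tool(delta_pos=[[-0.001,0.04,-0.0035],[0,0.04,0],[0,0.02,0],[0,0.008,0],[0,0,0]], dr=[[0.3,0,0],[0,0,0],[0,0,0],[0,0,0],[0,0,0]], grip=[1,1,1,1,1])

```text
t: 10.12
tool_pos: [0.6013, 0.1486, 0.2347]
tool_rot: [-1.231, -1.195, 1.191]
contact_force: [0.3, 0.5, -0.1]
opening: 0.0854
```

```bash
python3 - <<'E'
from h import *
p=ctrl.camera_params("wrist")
to([.6015,.1468,.229],down(178))
cv2.imwrite("pics/wrist9.png",ctrl.get_image("wrist")[:,:,::-1])
E
```

```text
t 10.12 pos [0.6013 0.1486 0.2347] head z 178.6 delta mm [-1.8  5.7 -0.2] rot [ 0.5  0.6 -0.3] F [ 0.3  0.5 -0.1] T [ 0.02  0.05 -0.04] open 0.0854 q6 -2.99
```

View pics/wrist9.png

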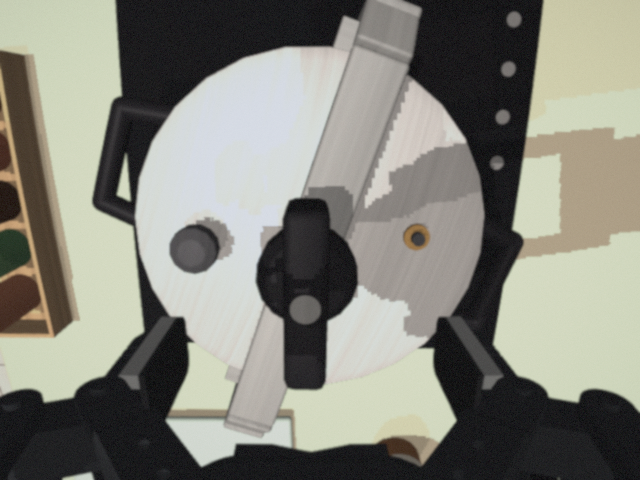

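```bash
python3 - <<'E'
from h import *
p=ctrl.camera_params("wrist")
o,t,r=pose()
for uv in [(305,309),(306,205),(304.5,385)]:
    P=onz(p,[uv],.239)[0]; print(P.round(4),(r.inv().apply(P-t)*1000).round(1))
print(proj(p,[t,t+r.apply([0,.014,.04]),t+r.apply([0,.014,-.04]), t+r.apply([0,0.,.04]),t+r.apply([0,0,-.04])]))
E
```

```text
[0.6023 0.1468 0.239 ] [-1.9 -3.6 -0.7]
[0.6008 0.1059 0.239 ] [-42.8  -3.4  -0.2]
[0.6035 0.1814 0.239 ] [32.7 -3.8 -1.1]
[[306.98646    309.35851753]
 [400.26090279 294.85379551]
 [214.24567943 294.89504595]
 [407.29719172 309.07134658]
 [206.73409346 309.10959823]]
```

>>> servo_tool(delta_pos=[[-0.002,0.005,-0.0007],[0,0,0],[0,0,0],[0,0,0],[0,0,0]], dr=[[0,0,0],[0,0,0],[0,0,0],[0,0,0],[0,0,0]], grip=[1,0.4,0.3,0.25,0.1], grip_force=20)

```text
t: 10.8
tool_pos: [0.6044, 0.1466, 0.2344]
tool_rot: [-1.236, -1.201, 1.187]
contact_force: [-1.0, 0.8, -0.3]
opening: 0.0126
```

```bash
python3 - <<'E'
from h import *
to([.6015,.1468,.229],down(178))
E
```

```text
t 10.8 pos [0.6044 0.1466 0.2344] head z 178.6 delta mm [0.2 5.3 3. ] rot [ 0.9  0.6 -0.3] F [-1.   0.8 -0.3] T [-0.    0.05  0.02] open 0.0126 q6 -2.99
```

```bash
python3 - <<'E'
from h import *
to([.6015,.1468,.229],down(178))
cv2.imwrite("pics/wrist10.png",ctrl.get_image("wrist")[:,:,::-1])
im=ctrl.get_image("side")[:,:,::-1]; cv2.imwrite("pics/side10.png",cv2.resize(im[100:220,280:440],None,fx=5,fy=5,interpolation=2))
E
```

```text
t 10.8 pos [0.6044 0.1466 0.2344] head z 178.6 delta mm [0.2 5.3 3. ] rot [ 0.9  0.6 -0.3] F [-1.   0.8 -0.3] T [-0.    0.05  0.02] open 0.0126 q6 -2.99
```

View pics/wrist10.png

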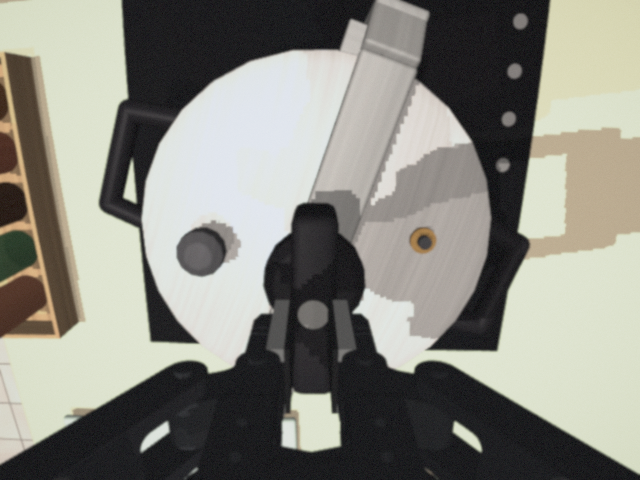

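View pics/side10.png

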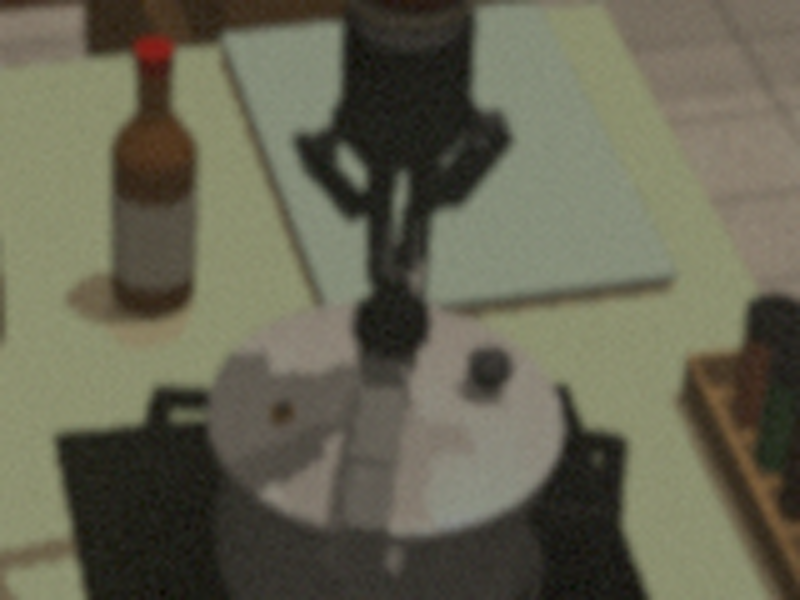

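>>> servo_tool(delta_pos=[[0,0,0],[0,0,0]], dr=[[0,0,0],[0,0,0]], grip=[0,0], grip_force=40)

```text
t: 11.15
tool_pos: [0.6043, 0.1466, 0.2341]
tool_rot: [-1.236, -1.2, 1.187]
contact_force: [-0.3, 0.1, 0.7]
opening: -0.0002
```

```bash
python3 - <<'E'
from h import *
to([.6015,.1468,.229],down(178))
cv2.imwrite("pics/wrist11.png",ctrl.get_image("wrist")[200:480,160:480,::-1])
E
```

```text
t 11.15 pos [0.6043 0.1466 0.2341] head z 178.6 delta mm [0.2 5.1 2.9] rot [ 0.9  0.6 -0.3] F [-0.3  0.1  0.7] T [ 0.01  0.05 -0.02] open -0.0002 q6 -2.99
```

View pics/wrist11.png

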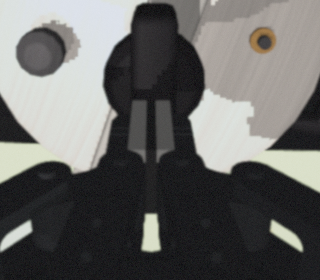

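```bash
python3 - <<'E'
from h import *
from scipy.optimize import least_squares
o,t,r=pose(); pw=ctrl.camera_params("wrist")
ct=r.inv().apply(pw['eye']-t); cr=r.inv()*R.from_rotvec(pw['rotation'])
print(ct)
def wc(pos,rv):
    q=dict(pw); rr=R.from_rotvec(rv); q['eye']=np.array(pos)+rr.apply(ct); q['rotation']=(rr*cr).as_rotvec(); return q
c=lambda x,y:(x/4.2+175,y/4.2+115)
obs=[(ctrl.camera_params("top"),c(256,207)),
 (wc([.5194,.2111,.304],[-1.556,-.243,.236]),(165,353)),
 (wc([.5916,.2627,.3124],[-1.554,.292,-.206]),(137,323)),
 (wc([.5976,.1473,.3424],[-1.229,-1.191,1.191]),(303,237.5)),
 (wc([.6013,.1486,.2347],[-1.231,-1.195,1.191]),(305,309))]
def f(X,ob): return np.concatenate([proj(p,X)[0]-uv for p,uv in ob])
for ob in(obs,obs[1:],obs[:1]+obs[3:],obs[3:]):
    s=least_squares(f,[.6,.147,.239],args=(ob,)); print(s.x.round(4),s.fun.round(1))
E
```

```text
[-0.07393991 -0.15351023  0.00135541]
[0.6019 0.1484 0.2352] [-1.5 -0.1  2.1 -4.5 -0.9  5.4 -0.6  0.7  0.4  0.3]
[0.6019 0.1484 0.2352] [ 2.2 -4.5 -0.8  5.3 -0.6  0.8  0.4  0.4]
[0.6018 0.1469 0.2381] [-1.1 -0.4 -0.6 -0.3  0.4  0. ]
[0.6019 0.1474 0.2369] [-0.6  0.   0.4 -0. ]
```

```bash
python3 - <<'E'
from h import *
o,t,r=pose(); pw=ctrl.camera_params("wrist")
for x in(-.011,0,.011):
  for a in (-.02,-.01,0,.014): print(x,a,proj(pw,t+r.apply([x,a,0])).round(0))
cv2.imwrite("pics/wrist12.png",cv2.resize(ctrl.get_image("wrist")[180:480,210:410,::-1],None,fx=2,fy=2,interpolation=2))
im=ctrl.get_image("side")[:,:,::-1]; cv2.imwrite("pics/side12.png",cv2.resize(im[100:200,300:420],None,fx=6,fy=6,interpolation=2))
E
```

```text
-0.011 -0.02 [[306. 306.]]
-0.011 -0.01 [[307. 294.]]
-0.011 0 [[307. 284.]]
-0.011 0.014 [[307. 271.]]
0 -0.02 [[307. 334.]]
0 -0.01 [[307. 321.]]
0 0 [[307. 309.]]
0 0.014 [[307. 295.]]
0.011 -0.02 [[307. 361.]]
0.011 -0.01 [[307. 347.]]
0.011 0 [[307. 334.]]
0.011 0.014 [[307. 318.]]
```

View pics/wrist12.png

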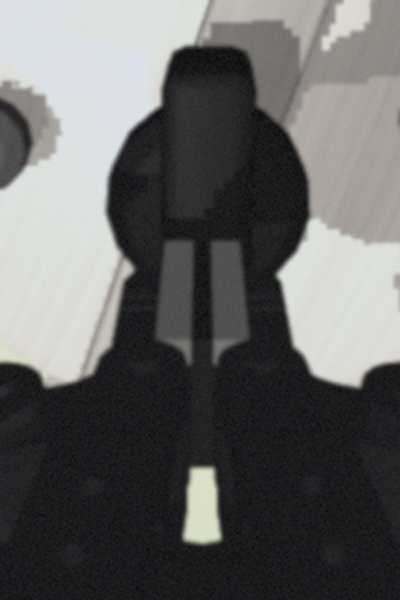

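View pics/side12.png

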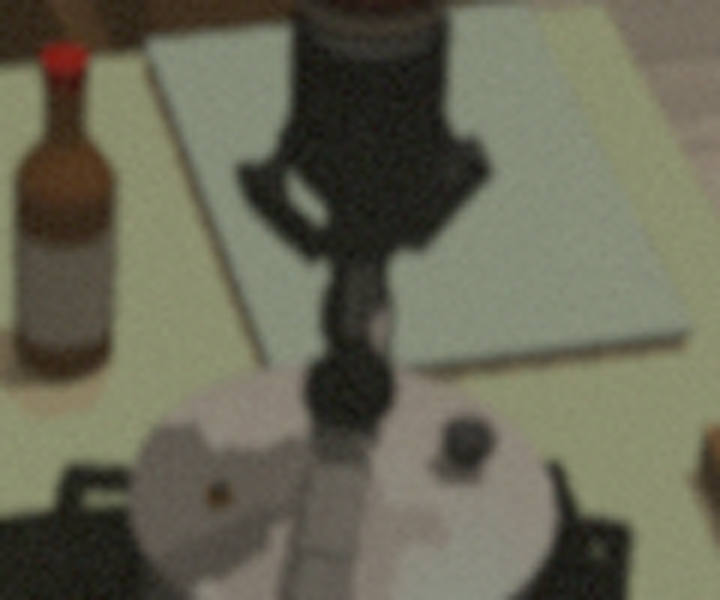

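>>> servo_tool(delta_pos=[[0,-0.01,0],[0,-0.005,0],[0,0,0],[0,0,0]], dr=[[0,0,0],[0.6,0,0],[0,0,0],[0,0,0]], grip=[0,1,1,1], grip_force=20)

```text
t: 11.8
tool_pos: [0.6044, 0.1467, 0.2509]
tool_rot: [-1.229, -1.193, 1.191]
contact_force: [0.3, 0.4, 0.5]
opening: 0.0541
```

```bash
python3 - <<'E'
from h import *
to([.6018,.147,.224],down(178))
im=ctrl.get_image("wrist");cv2.imwrite("pics/wrist13.png",im[:,:,::-1])
for l in("knob_grip",):
    for m in ctrl.masks_of("wrist",l): print(m['score'],m['extent'])
im=ctrl.get_image("top")[:,:,::-1]; cv2.imwrite("pics/top13.png",cv2.resize(im[115:255,175:315],None,fx=4.2,fy=4.2,interpolation=2))
E
```

```text
t 11.8 pos [0.6044 0.1467 0.2509] head z 178.6 delta mm [ 0.3 26.9  2.8] rot [ 0.4  0.6 -0.3] F [0.3 0.4 0.5] T [-0.01 -0.03  0.01] open 0.0541 q6 -3.0
0.91 [266.0, 195.1, 361.4, 373.8]
0.55 [230.7, 2.4, 418.4, 424.3]
```

View pics/wrist13.png

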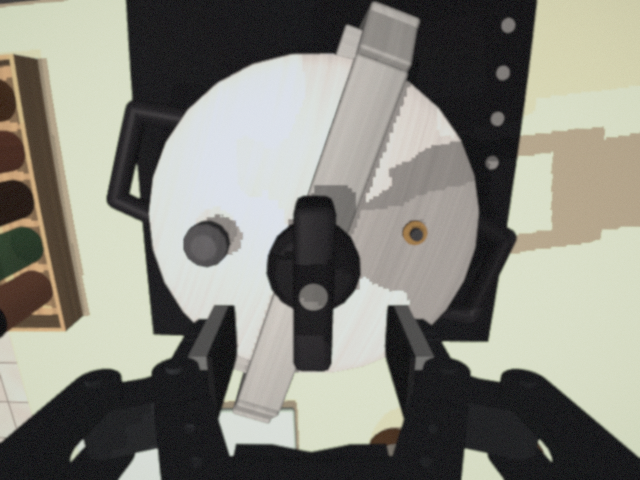

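View pics/top13.png

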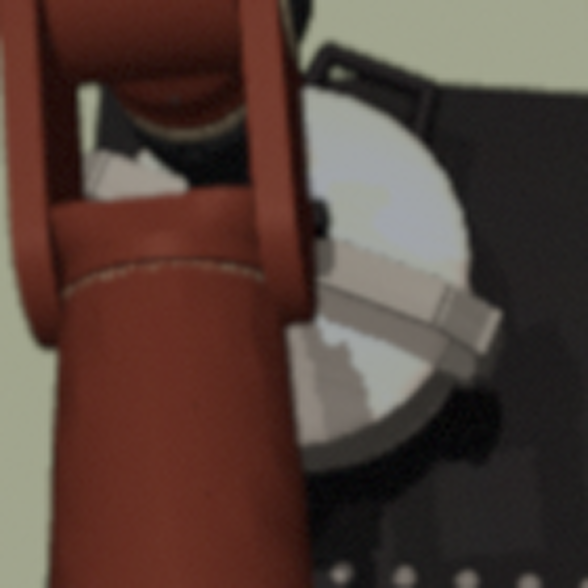

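```bash
python3 - <<'E'
from h import *
p=ctrl.camera_params("wrist")
o,t,r=pose()
for uv in [(313.5,296.5),(314.5,199),(313,369),(237,306),(386,306),(311.5,306)]:
    P=onz(p,[uv],.238)[0]; print(P.round(4),(r.inv().apply(P-t)*1000).round(1))
E
```

```text
[0.6016 0.1468 0.238 ] [ 0.1 12.6  2.7]
[0.6003 0.1048 0.238 ] [-41.9  12.8   3. ]
[0.6027 0.1824 0.238 ] [35.7 12.4  2.5]
[0.6346 0.1505 0.238 ] [  4.6  12.8 -30.2]
[0.5706 0.152  0.238 ] [ 4.5 12.4 33.8]
[0.6026 0.1512 0.238 ] [ 4.5 12.6  1.8]
```

>>> servo_tool(delta_pos=[[0,0.012,0.001],[0,0.01,0],[0,0.005,0],[0,0,0]], dr=[[0.3,0.4,0],[0,0,0],[0,0,0],[0,0,0]], grip=[1,1,1,1])

```text
t: 12.45
tool_pos: [0.6023, 0.1465, 0.2198]
tool_rot: [-1.226, -1.181, 1.191]
contact_force: [1.3, 0.8, 0.8]
opening: 0.0852
```

```bash
python3 - <<'E'
from h import *
to([.6035,.147,.224],down(178))
im=ctrl.get_image("wrist");cv2.imwrite("pics/wrist14.png",im[:,:,::-1])
E
```

```text
t 12.45 pos [0.6023 0.1465 0.2198] head z 178.2 delta mm [ 0.5 -4.2 -1.2] rot [-0.2  0.2 -0.3] F [1.3 0.8 0.8] T [ 0.03 -0.   -0.  ] open 0.0852 q6 -2.99
```

View pics/wrist14.png

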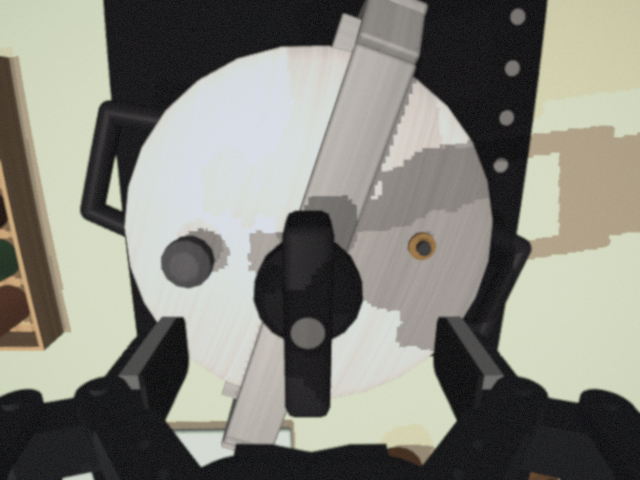

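>>> servo_tool(delta_pos=[[0,-0.002,-0.0015],[0,0,0],[0,0,0],[0,0,0]], dr=[[0,0,0],[0,0,0],[0,0,0],[0,0,0]], grip=[0.6,0.4,0.3,0.2], grip_force=20)

```text
t: 13.0
tool_pos: [0.6043, 0.1466, 0.2239]
tool_rot: [-1.226, -1.182, 1.19]
contact_force: [-2.7, 0.0, 1.6]
opening: 0.0173
```

```bash
python3 - <<'E'
from h import *
to([.6035,.147,.224],down(178))
im=ctrl.get_image("wrist");cv2.imwrite("pics/wrist15.png",im[180:480,160:480,::-1])
E
```

```text
t 13.0 pos [0.6043 0.1466 0.2239] head z 178.2 delta mm [ 0.4 -0.1  0.8] rot [-0.1  0.2 -0.3] F [-2.7  0.   1.6] T [-0.01  0.54  0.02] open 0.0173 q6 -2.99
```

View pics/wrist15.png

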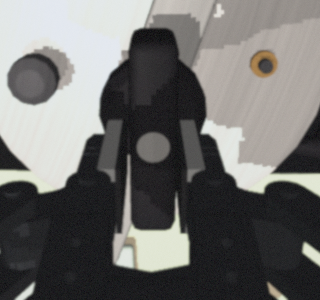

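>>> servo_tool(delta_pos=[[0,0,0],[0,0,0]], dr=[[0,0,0],[0,0,0]], grip=[0.15,0.1], grip_force=25)

```text
t: 13.3
tool_pos: [0.604, 0.1466, 0.2239]
tool_rot: [-1.226, -1.182, 1.19]
contact_force: [-1.2, -0.5, 1.0]
opening: 0.017
```

```bash
python3 - <<'E'
from h import *
to([.6035,.147,.224],down(178))
im=ctrl.get_image("wrist");cv2.imwrite("pics/wrist16.png",im[180:480,160:480,::-1])
E
```

```text
t 13.3 pos [0.604  0.1466 0.2239] head z 178.2 delta mm [ 0.4 -0.1  0.5] rot [-0.1  0.2 -0.3] F [-1.2 -0.5  1. ] T [-0.04  0.16 -0.01] open 0.017 q6 -2.99
```

View pics/wrist16.png

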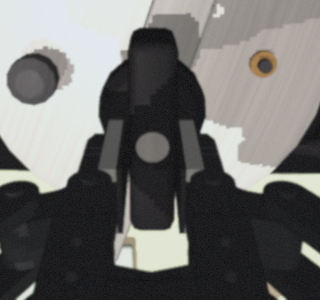

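>>> servo_tool(delta_pos=[[0,0,0],[0,0,0],[0,0,0],[0,0,0]], dr=[[0,0,0],[0,0,0],[0,5,0],[0,5,0]], grip=[0.05,0.05,0.05,0.05], grip_force=60)

```text
t: 13.85
tool_pos: [0.604, 0.1466, 0.2241]
tool_rot: [-1.304, -1.049, 1.056]
contact_force: [-1.9, 0.9, -0.2]
opening: 0.0147
```

```bash
python3 - <<'E'
from h import *
to([.604,.1466,.224],down(178))
E
```

```text
t 13.85 pos [0.604  0.1466 0.2241] head z 167.9 delta mm [0.  0.1 0. ] rot [ -0.1 -10.1  -0.3] F [-1.9  0.9 -0.2] T [-0.02  0.29  0.08] open 0.0147 q6 -2.81
```

>>> servo_tool(delta_pos=[[0,0,0],[0,0,0],[0,0,0]], dr=[[0,5,0],[0,5,0],[0,4,0]], grip=[0.05,0.05,0.05])

```text
t: 14.22
tool_pos: [0.604, 0.1465, 0.2241]
tool_rot: [-1.397, -0.858, 0.865]
contact_force: [-1.8, 0.2, 2.6]
opening: 0.0153
```

```bash
python3 - <<'E'
from h import *
to([.604,.1466,.224],down(178))
im=ctrl.get_image("wrist");cv2.imwrite("pics/wrist17.png",im[180:480,160:480,::-1])
E
```

```text
t 14.22 pos [0.604  0.1465 0.2241] head z 153.4 delta mm [ 0.1  0.1 -0. ] rot [ -0.1 -24.6  -0.3] F [-1.8  0.2  2.6] T [-0.04  0.22  0.04] open 0.0153 q6 -2.56
```

View pics/wrist17.png

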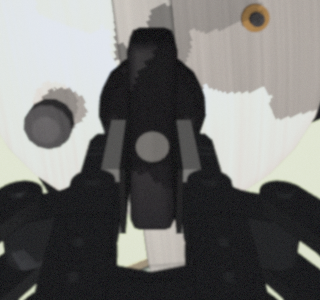

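>>> servo_tool(delta_pos=[[0,0,0],[0,0,0],[0,0,0]], dr=[[0,5,0],[0,5,0],[0,4,0]], grip=[0.05,0.05,0.05])

```text
t: 14.65
tool_pos: [0.6039, 0.1465, 0.2241]
tool_rot: [-1.469, -0.666, 0.673]
contact_force: [-1.7, -0.6, 1.7]
opening: 0.0148
```

```bash
python3 - <<'E'
from h import *
to([.604,.1466,.224],down(178))
E
```

```text
t 14.65 pos [0.6039 0.1465 0.2241] head z 139.1 delta mm [ 0.1  0.1 -0. ] rot [ -0.  -38.9  -0.3] F [-1.7 -0.6  1.7] T [-0.06  0.24  0.04] open 0.0148 q6 -2.31
```

>>> servo_tool(delta_pos=[[0,0,0],[0,0,0],[0,0,0]], dr=[[0,5,0],[0,5,0],[0,4,0]], grip=[0.05,0.05,0.05])

```text
t: 15.02
tool_pos: [0.6039, 0.1465, 0.2241]
tool_rot: [-1.522, -0.473, 0.48]
contact_force: [-2.1, 0.6, 1.3]
opening: 0.015
```

```bash
python3 - <<'E'
from h import *
to([.604,.1466,.224],down(178))
E
```

```text
t 15.03 pos [0.6039 0.1465 0.2241] head z 124.9 delta mm [0.2 0.1 0. ] rot [  0.  -53.1  -0.4] F [-2.1  0.6  1.3] T [-0.01  0.32  0.05] open 0.015 q6 -2.06
```

>>> servo_tool(delta_pos=[[0,0,0],[0,0,0],[0,0,0]], dr=[[0,5,0],[0,5,0],[0,4,0]], grip=[0.05,0.05,0.05])

```text
t: 15.4
tool_pos: [0.6038, 0.1465, 0.2241]
tool_rot: [-1.557, -0.279, 0.285]
contact_force: [-1.0, -0.3, 0.9]
opening: 0.0146
```

```bash
python3 - <<'E'
from h import *
to([.604,.1466,.224],down(178))
E
```

```text
t 15.4 pos [0.6038 0.1465 0.2241] head z 110.6 delta mm [0.2 0.1 0.1] rot [  0.1 -67.4  -0.4] F [-1.  -0.3  0.9] T [-0.06  0.33  0.04] open 0.0146 q6 -1.81
```

>>> servo_tool(delta_pos=[[0,0,0],[0,0,0],[0,0,0]], dr=[[0,5,0],[0,5,0],[0,4,0]], grip=[0.05,0.05,0.05])

```text
t: 15.78
tool_pos: [0.6038, 0.1465, 0.2241]
tool_rot: [-1.575, -0.084, 0.09]
contact_force: [-2.0, 0.3, 1.1]
opening: 0.015
```

```bash
python3 - <<'E'
from h import *
to([.604,.1466,.224],down(178))
E
```

```text
t 15.78 pos [0.6038 0.1465 0.2241] head z 96.3 delta mm [0.2 0.1 0.1] rot [  0.1 -81.7  -0.4] F [-2.   0.3  1.1] T [-0.07  0.28  0.07] open 0.015 q6 -1.56
```

>>> servo_tool(delta_pos=[[0,0,0],[0,0,0],[0,0,0]], dr=[[0,5,0],[0,5,0],[0,4,0]], grip=[0.05,0.05,0.05])

```text
t: 16.15
tool_pos: [0.6037, 0.1465, 0.2241]
tool_rot: [-1.574, 0.111, -0.106]
contact_force: [-1.6, 0.1, 1.5]
opening: 0.0147
```

```bash
python3 - <<'E'
from h import *
to([.604,.1466,.224],down(178))
im=ctrl.get_image("wrist");cv2.imwrite("pics/wrist18.png",im[:,:,::-1])
E
```

```text
t 16.15 pos [0.6037 0.1465 0.2241] head z 82.1 delta mm [0.3 0.1 0.2] rot [  0.2 -95.9  -0.4] F [-1.6  0.1  1.5] T [-0.09  0.28  0.08] open 0.0147 q6 -1.31
```

View pics/wrist18.png

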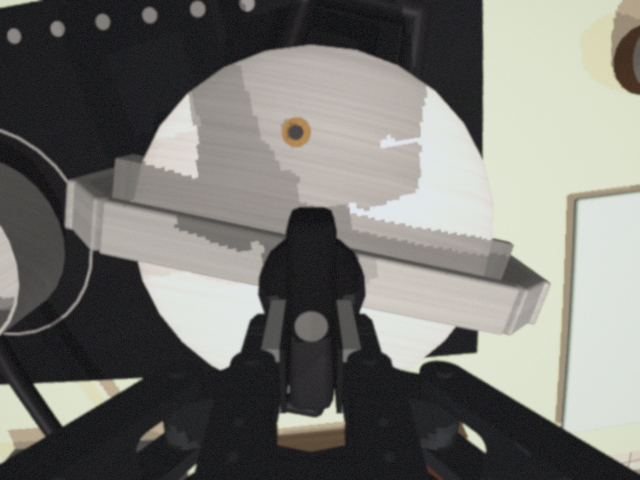

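>>> servo_tool(delta_pos=[[0,0,0],[0,0,0],[0,0,0]], dr=[[0,5,0],[0,5,0],[0,4,0]], grip=[0.05,0.05,0.05])

```text
t: 16.58
tool_pos: [0.6037, 0.1465, 0.2241]
tool_rot: [-1.556, 0.305, -0.301]
contact_force: [-1.3, -0.6, 1.8]
opening: 0.0153
```

```bash
python3 - <<'E'
from h import *
to([.604,.1466,.224],down(178))
E
```

```text
t 16.57 pos [0.6037 0.1465 0.2241] head z 67.9 delta mm [0.3 0.1 0.2] rot [   0.2 -110.1   -0.4] F [-1.3 -0.6  1.8] T [-0.06  0.34  0.13] open 0.0153 q6 -1.06
```

>>> servo_tool(delta_pos=[[0,0,0],[0,0,0],[0,0,0]], dr=[[0,5,0],[0,5,0],[0,4,0]], grip=[0.05,0.05,0.05])

```text
t: 16.95
tool_pos: [0.6036, 0.1465, 0.2241]
tool_rot: [-1.521, 0.497, -0.494]
contact_force: [-1.3, 0.5, 1.8]
opening: 0.0154
```

```bash
python3 - <<'E'
from h import *
to([.604,.1466,.224],down(178))
E
```

```text
t 16.95 pos [0.6036 0.1465 0.2241] head z 53.8 delta mm [0.2 0.1 0.3] rot [   0.3 -124.2   -0.4] F [-1.3  0.5  1.8] T [-0.02  0.35  0.08] open 0.0154 q6 -0.82
```

>>> servo_tool(delta_pos=[[0,0,0]], dr=[[0,4,0]], grip=[0.05])

```text
t: 17.08
tool_pos: [0.6036, 0.1465, 0.2241]
tool_rot: [-1.507, 0.551, -0.549]
contact_force: [-0.8, -0.9, 0.8]
opening: 0.0154
```

```bash
python3 - <<'E'
from h import *
to([.604,.1466,.224],down(178))
E
```

```text
t 17.07 pos [0.6036 0.1465 0.2241] head z 49.8 delta mm [0.2 0.1 0.3] rot [   0.3 -128.2   -0.4] F [-0.8 -0.9  0.8] T [-0.    0.34  0.12] open 0.0154 q6 -0.75
```

>>> servo_tool(delta_pos=[[0,0,0]], dr=[[0,4,0]], grip=[0.05])

```text
t: 17.2
tool_pos: [0.6036, 0.1465, 0.2241]
tool_rot: [-1.492, 0.605, -0.603]
contact_force: [-0.8, 0.7, 0.9]
opening: 0.0149
```

```bash
python3 - <<'E'
from h import *
to([.604,.1466,.224],down(178))
E
```

```text
t 17.2 pos [0.6036 0.1465 0.2241] head z 45.8 delta mm [0.2 0.1 0.3] rot [   0.3 -132.2   -0.4] F [-0.8  0.7  0.9] T [-0.03  0.31  0.07] open 0.0149 q6 -0.68
```

>>> servo_tool(delta_pos=[[0,0,0]], dr=[[0,4,0]], grip=[0.05])

```text
t: 17.32
tool_pos: [0.6036, 0.1465, 0.2241]
tool_rot: [-1.476, 0.66, -0.658]
contact_force: [-1.5, 0.3, 1.1]
opening: 0.0152
```

```bash
python3 - <<'E'
from h import *
to([.604,.1466,.224],down(178))
E
```

```text
t 17.32 pos [0.6036 0.1465 0.2241] head z 41.7 delta mm [0.2 0.1 0.3] rot [   0.3 -136.3   -0.4] F [-1.5  0.3  1.1] T [-0.02  0.26  0.06] open 0.0152 q6 -0.61
```

>>> servo_tool(delta_pos=[[0,0,0]], dr=[[0,5,0]], grip=[0.05])

```text
t: 17.45
tool_pos: [0.6036, 0.1466, 0.2241]
tool_rot: [-1.454, 0.727, -0.726]
contact_force: [-1.6, 0.2, 0.8]
opening: 0.0147
```

```bash
python3 - <<'E'
from h import *
to([.604,.1466,.224],down(178))
E
```

```text
t 17.45 pos [0.6036 0.1466 0.2241] head z 36.7 delta mm [0.2 0.1 0.4] rot [   0.3 -141.3   -0.4] F [-1.6  0.2  0.8] T [0.02 0.34 0.09] open 0.0147 q6 -0.52
```

>>> servo_tool(delta_pos=[[0,0,0]], dr=[[0,5,0]], grip=[0.05])

```text
t: 17.58
tool_pos: [0.6036, 0.1466, 0.2241]
tool_rot: [-1.429, 0.795, -0.793]
contact_force: [0.1, -0.5, 1.3]
opening: 0.0155
```

```bash
python3 - <<'E'
from h import *
to([.604,.1466,.224],down(178))
E
```

```text
t 17.57 pos [0.6036 0.1466 0.2241] head z 31.7 delta mm [0.2 0.1 0.4] rot [   0.4 -146.3   -0.4] F [ 0.1 -0.5  1.3] T [0.02 0.34 0.25] open 0.0155 q6 -0.43
```

>>> servo_tool(delta_pos=[[0,0,0]], dr=[[0,5,0]], grip=[0.05])

```text
t: 17.7
tool_pos: [0.6036, 0.1467, 0.2241]
tool_rot: [-1.402, 0.861, -0.86]
contact_force: [-0.3, 0.1, 1.6]
opening: 0.0152
```

```bash
python3 - <<'E'
from h import *
to([.604,.1466,.224],down(178))
E
```

```text
t 17.7 pos [0.6036 0.1467 0.2241] head z 26.7 delta mm [0.2 0.1 0.3] rot [   0.4 -151.3   -0.4] F [-0.3  0.1  1.6] T [-0.03  0.29  0.44] open 0.0152 q6 -0.34
```

>>> servo_tool(delta_pos=[[0,0,0]], dr=[[0,5,0]], grip=[0.05])

```text
t: 17.82
tool_pos: [0.6036, 0.1467, 0.2241]
tool_rot: [-1.372, 0.927, -0.927]
contact_force: [-1.3, 0.2, 1.4]
opening: 0.0149
```

```bash
python3 - <<'E'
from h import *
to([.604,.1466,.224],down(178))
E
```

```text
t 17.82 pos [0.6036 0.1467 0.2241] head z 21.7 delta mm [0.2 0.1 0.4] rot [   0.4 -156.3   -0.4] F [-1.3  0.2  1.4] T [-0.05  0.34  0.25] open 0.0149 q6 -0.26
```

>>> servo_tool(delta_pos=[[0,0,0]], dr=[[0,5,0]], grip=[0.05])

```text
t: 17.95
tool_pos: [0.6035, 0.1466, 0.2241]
tool_rot: [-1.341, 0.994, -0.994]
contact_force: [-1.4, -0.3, 1.3]
opening: 0.015
```

```bash
python3 - <<'E'
from h import *
to([.604,.1466,.224],down(178))
E
```

```text
t 17.95 pos [0.6035 0.1466 0.2241] head z 16.6 delta mm [0.2 0.1 0.4] rot [   0.5 -161.4   -0.4] F [-1.4 -0.3  1.3] T [-0.06  0.42 -0.09] open 0.015 q6 -0.17
```

>>> servo_tool(delta_pos=[[0,0,0]], dr=[[0,5,0]], grip=[0.05])

```text
t: 18.08
tool_pos: [0.6035, 0.1467, 0.2241]
tool_rot: [-1.306, 1.06, -1.061]
contact_force: [-1.1, 0.3, 2.0]
opening: 0.0151
```

```bash
python3 - <<'E'
from h import *
to([.604,.1466,.224],down(178))
im=ctrl.get_image("wrist");cv2.imwrite("pics/wrist19.png",im[:,:,::-1])
E
```

```text
t 18.07 pos [0.6035 0.1467 0.2241] head z 11.6 delta mm [0.2 0.1 0.4] rot [   0.5 -166.4   -0.4] F [-1.1  0.3  2. ] T [-0.01  0.28  0.05] open 0.0151 q6 -0.08
```

View pics/wrist19.png

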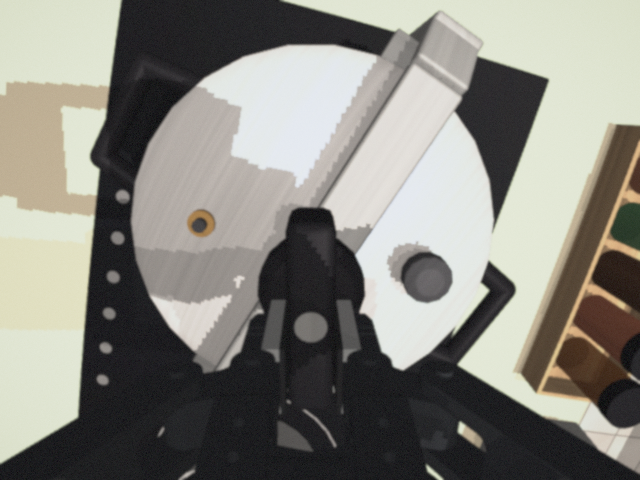

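>>> servo_tool(delta_pos=[[0,0,0]], dr=[[0,4,0]], grip=[0.05])

```text
t: 18.25
tool_pos: [0.6035, 0.1467, 0.2241]
tool_rot: [-1.276, 1.113, -1.114]
contact_force: [-1.8, -1.0, 1.9]
opening: 0.0151
```

```bash
python3 - <<'E'
from h import *
to([.604,.1466,.224],down(178))
E
```

```text
t 18.25 pos [0.6035 0.1467 0.2241] head z 7.5 delta mm [0.1 0.1 0.5] rot [   0.5 -170.5   -0.4] F [-1.8 -1.   1.9] T [0.02 0.32 0.02] open 0.0151 q6 -0.01
```

>>> servo_tool(delta_pos=[[0,0,0]], dr=[[0,4,0]], grip=[0.05])

```text
t: 18.38
tool_pos: [0.6035, 0.1467, 0.2241]
tool_rot: [-1.246, 1.164, -1.165]
contact_force: [-2.3, -0.9, 0.2]
opening: 0.0149
```

```bash
python3 - <<'E'
from h import *
to([.604,.1466,.224],down(178))
E
```

```text
t 18.38 pos [0.6035 0.1467 0.2241] head z 3.5 delta mm [0.1 0.1 0.5] rot [   0.5 -174.5   -0.4] F [-2.3 -0.9  0.2] T [-0.    0.31  0.18] open 0.0149 q6 0.06
```

>>> servo_tool(delta_pos=[[0,0,0],[0,0,0],[0,0,0],[0,0,0],[0,-0.02,0]], dr=[[0,0,0],[0,0,0],[0,0,0],[0,0,0],[0,0,0]], grip=[0.3,0.5,0.8,1,1])

```text
t: 19.0
tool_pos: [0.6031, 0.1466, 0.2421]
tool_rot: [-1.251, 1.161, -1.159]
contact_force: [0.7, -0.5, 1.1]
opening: 0.0855
```

>>> servo_tool(delta_pos=[[0,-0.05,0],[0,-0.05,0],[-0.05,-0.05,0],[-0.05,0,0],[0,0,0]], dr=[[0,0,0],[0,0,0],[0,0,0],[0,0,0],[0,0,0]], grip=[1,1,1,1,1])

```text
t: 19.62
tool_pos: [0.5987, 0.2423, 0.4001]
tool_rot: [-1.239, 1.154, -1.164]
contact_force: [-0.1, 0.1, 0.1]
opening: 0.0855
```

```bash
python3 - <<'E'
from h import *
to([.604,.1466,.224],down(178))
im=ctrl.get_image("wrist");cv2.imwrite("pics/wrist20.png",im[:,:,::-1])
im=ctrl.get_image("top")[:,:,::-1]; cv2.imwrite("pics/top20.png",cv2.resize(im[115:255,175:315],None,fx=4.2,fy=4.2,interpolation=2))
im=ctrl.get_image("side")[:,:,::-1]; cv2.imwrite("pics/side20.png",cv2.resize(im[130:250,280:440],None,fx=5,fy=5,interpolation=2))
p=ctrl.camera_params("wrist"); print(proj(p,[[.6018,.147,.238],[.6,.147,.182]]))
E
```

```text
t 19.62 pos [0.5987 0.2423 0.4001] head z 3.9 delta mm [ 95.3 176.4  -2. ] rot [   0.2 -174.1    0.4] F [-0.1  0.1  0.1] T [ 0.02  0.02 -0.01] open 0.0855 q6 0.2
[[307.80966354 324.56222797]
 [306.08686084 296.43850518]]
```

View pics/wrist20.png

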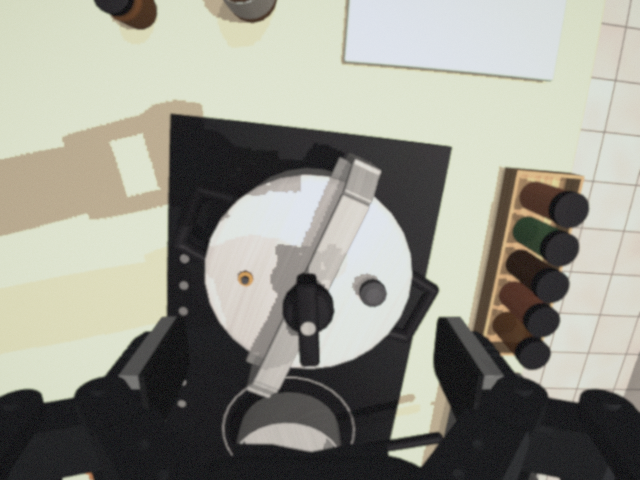

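View pics/top20.png

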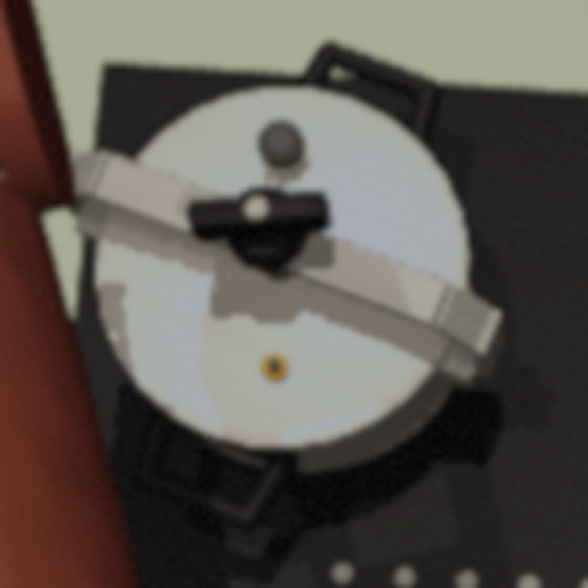

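View pics/side20.png

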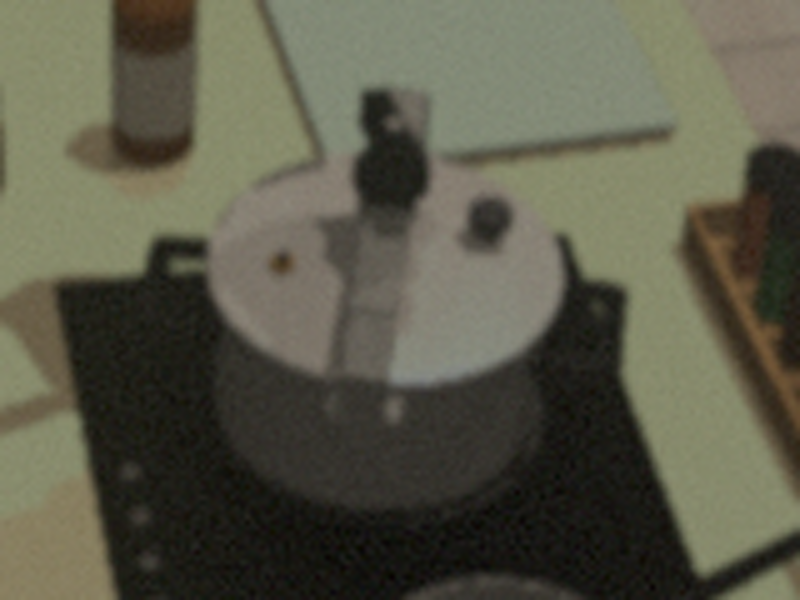

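```bash
python3 - <<'E'
from h import *
print(ctrl.finish_job())
E
```

```text
the job is handed in; nothing more can be done
None
```

The cooker is closed and I've handed the job in at about 20 s. The system reports no verdict, so what follows is from my own checks.

**Bar:** I pushed the clamp bar clockwise with shut fingers at its left end, which took about 5–6 N. It stopped against the lugs: the force rose to about 12 N and two more pushes gave no movement. The last pictures show it lying over both lugs, at about 70° by my measurement, in line with the lugs.

**Knob:** I gripped the wings and turned them clockwise 174.5° in one grasp. The torque rose from about 0.07 to 0.44 N m, dropped to about -0.09, then began rising again (0.18 N m), so I stopped there. That pattern fits exactly one click; by the torque pattern the knob had slipped about 0.5 to 0.6 rad. I could not see the slip or the screw's foot directly.

**End state:** The gripper is open and well clear, with contact force near zero. The top and side pictures show the cooker where it stood at the start. I didn't check the other kitchen things one by one, but the arm touched nothing else that I know of.

**What went wrong or disagreed:**
- **First grasp missed:** The fingers shut on top of the knob because the fingertips reach less far down than I took from the description. I lifted, opened, went about 10 mm lower and gripped again; the pictures showed no movement of the cooker.
- **Cameras:** Early on, the wrist and top views put the cooker's centre about 7 mm apart. I settled the grasp position from close wrist pictures.
- **Gripper opening:** It read about 15 mm while holding the 18 mm wings, yet the wings turned with the gripper throughout.

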